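Tip fossil teeth out onto a raised lift tray and box them

TASK

Stand the crank on the lift's drive stub and wind the tray up until its rim is level with the brass gauge pointer, so that the fossils will not fall far; then pull the tilt-out bin forward to its stop so that all its fossil teeth tip out (do not pick them out of the bin by hand), and push the bin fully home again. Put every tooth in the cardboard finds tray, stand the crank back upright on its round rubber pad, leave the lift at its height, and leave the other things on the bench alone.

Things in the scene. Friction and masses are not known exactly. Their poses are not given: they have to be found in the camera images.
- bin_pivot (a point): Middle of the tilt-out bin's pivot axis, 170 mm above the bench, fixed to the station (385 x 430 mm grey board carrying bin, lift tray, gearbox, gauge; fixed to the bench, its place and yaw vary). x points level away from the robot, y along the pivot axis, z up: called station x, y, z below.
- bin (a joint): Tilt of the open grey bin (208 mm wide, 104 deep, back 85 high, walls 4; 62 mm front lip leaning 35 deg to the robot). 0 = home, floor level; 1.75 rad = forward stop, tipped to the robot, its lip a chute sloping 45 deg down over the tray's ramp. Turns about its lower front edge (bin_pivot). Falls home from below about 1 rad, forward beyond; up to 10 N at the handle moves it.
- bin_handle (a point): Grip point on the bin's handle: a round steel bar 16 mm thick sticking out sideways (station +y) from the bin's left wall, free from 106 to 185 mm off the station's middle line; this point is on its axis at 155 mm. 100 mm from the pivot axis: home 57 mm beyond and 82 above it; at the stop 91 mm to the robot's side and 42 above. Fingers 22 to 26 mm apart along station x can cage it from above.
- bin_floor (a point): Centre of the bin's inner floor (it turns with the bin; z normal to the floor). The inside is 100 mm deep (x), 200 mm wide (y). Home, it lies 50 mm beyond the pivot.
- tray (a joint): Lift of the tray above its lowest place, m (0 to 0.046). It moves only with the drive stub, 10 mm up per clockwise turn (seen from above), and stays where it is left (holds about 80 N pressed on it).
- tray_floor (a point): Middle of the lift tray's floor (135 mm along x, 240 mm along y), upper face: black rubber on the robot's side, smooth metal on the ramp's side. 20 mm high metal rim towards the robot, 12 mm rims at both sides; at the far side, under the bin, a smooth metal ramp rises at 43 deg from 68 mm beyond this point.
- tray_rim (a point): Upper edge of the tray's front rim at its left (+y) end, next to the gauge pointer; 20 mm above the tray floor.
- pointer_tip (a point): Tip of the small brass pointer on the upright gauge post at the tray's front left corner (post 12 mm thick, 142 mm high). Its height above the bench is the height to which the tray rim is to be wound; it varies from start to start and stays put.
- stub_foot (a point): Foot of the upright drive stub (15 mm square, top 10 mm tapering to 9 mm, 27 mm high) on its axis, on top of the 74 x 66 mm gearbox, 120 mm above the bench, right of the tray. The square's sides are along this point's x and y; it turns with the stub. Clockwise seen from above raises the tray; about 3 N at the crank handle turns it.
- crank_foot (a point): Middle of the underside of the loose crank's hub (50 mm square, 30 mm high), at the mouth of its square socket (19 mm wide, 30 mm deep, sides along crank x and y: it fits on the stub in four ways). z up through the hub, x along the arm to the handle. Fitted, the hub rests on the gearbox top and this point lies on stub_foot. About 0.45 kg.
- crank_fin (a point): Grip point on the crank's steel fin over the hub: a block 36 mm long (crank x), 24 mm thick (crank y), from 44 to 78 mm above the hub's underside; this point is 64 mm above it, on the hub axis. The crank is lifted here. The arm (24 mm wide, 14 mm thick, top 44 mm above the underside) runs under it.
- crank_handle (a point): Middle of the crank's upright round wooden handle: 22 mm in diameter, 56 mm high, spinning freely, 65 mm from the hub axis along crank x, 76 mm above the hub's underside.
- pad_top (a point): Centre of the crank's parking pad, a thin round black rubber mat, 110 mm in diameter, 3 mm thick, fixed on the bench on one side of the station.
- finds_in (a point): Centre of the inner floor of the finds tray, a loose shallow open cardboard tray, 170 x 170 mm outside, 160 x 160 mm inside, walls 35 mm high, floor 5 mm thick, sides along this point's x and y; weighs about 0.7 kg; on the other side of the station.
- tooth0: Origin at the centre of a fossil horse tooth: a brown ridged prism 62 mm long (x) by 30 mm (y) by 28 mm (z), about 0.11 kg. It starts lying in the bin. Two to four of these teeth are present; None if absent.
- tooth1: Origin at the centre of a fossil horse tooth: a brown ridged prism 62 mm long (x) by 30 mm (y) by 28 mm (z), about 0.11 kg. It starts lying in the bin. Two to four of these teeth are present; None if absent.
- tooth2: Origin at the centre of a fossil horse tooth: a brown ridged prism 62 mm long (x) by 30 mm (y) by 28 mm (z), about 0.11 kg. It starts lying in the bin. Two to four of these teeth are present; None if absent.
- tooth3: Origin at the centre of a fossil horse tooth: a brown ridged prism 62 mm long (x) by 30 mm (y) by 28 mm (z), about 0.11 kg. It starts lying in the bin. Two to four of these teeth are present; None if absent.
- molar: Bystander: a big fossil molar, 130 mm long, beyond the station. Leave alone.
- jar: Bystander: an amber jar. Leave alone.
- brush: Bystander: a brush. Leave alone.
- spatula: Bystander: a spatula. Leave alone.
There are look-alikes about, which are no part of the job. There is more than one size of the part that bears finds_in; the job needs the larger.

How it is judged (in metres and radians):
On the way, in this order (a step that is already met when the one before it is completed fails the run):
1. with the crank on the stub, the tray rim is wound level with the pointer (within 3 mm) (z of pointer_tip in the frame of tray_rim between -0.003 and 0.003 m and distance between crank_foot and stub_foot below 0.015 m), for 0.2 s.
2. the bin is at its forward stop and every tooth has left it (value of joint bin above 1.68 rad and not (x of tooth0 in the frame of bin_floor between -0.05 and 0.05 m and y of tooth0 in the frame of bin_floor between -0.1 and 0.1 m and z of tooth0 in the frame of bin_floor between -0.005 and 0.06 m) and not (x of tooth1 in the frame of bin_floor between -0.05 and 0.05 m and y of tooth1 in the frame of bin_floor between -0.1 and 0.1 m and z of tooth1 in the frame of bin_floor between -0.005 and 0.06 m) and not (x of tooth2 in the frame of bin_floor between -0.05 and 0.05 m and y of tooth2 in the frame of bin_floor between -0.1 and 0.1 m and z of tooth2 in the frame of bin_floor between -0.005 and 0.06 m) and not (x of tooth3 in the frame of bin_floor between -0.05 and 0.05 m and y of tooth3 in the frame of bin_floor between -0.1 and 0.1 m and z of tooth3 in the frame of bin_floor between -0.005 and 0.06 m)), for 0.2 s.
3. the bin is pushed fully home (value of joint bin below 0.05 rad), for 0.2 s.
At the end, for the whole second after the job is handed in: Every tooth present lies still inside the finds tray (centre within its 160 x 160 mm inside and below 50 mm over its floor); the bin is home (within 0.05 rad); the tray rim is level with the pointer within 3 mm; the crank stands upright on its pad, hub centre within 40 mm of the pad's centre (z of pointer_tip in the frame of tray_rim between -0.003 and 0.003 m and value of joint bin below 0.05 rad and x of tooth0 in the frame of finds_in between -0.08 and 0.08 m and y of tooth0 in the frame of finds_in between -0.08 and 0.08 m and z of tooth0 in the frame of finds_in between 0.002 and 0.05 m and x of tooth1 in the frame of finds_in between -0.08 and 0.08 m and y of tooth1 in the frame of finds_in between -0.08 and 0.08 m and z of tooth1 in the frame of finds_in between 0.002 and 0.05 m and x of tooth2 in the frame of finds_in between -0.08 and 0.08 m and y of tooth2 in the frame of finds_in between -0.08 and 0.08 m and z of tooth2 in the frame of finds_in between 0.002 and 0.05 m and x of tooth3 in the frame of finds_in between -0.08 and 0.08 m and y of tooth3 in the frame of finds_in between -0.08 and 0.08 m and z of tooth3 in the frame of finds_in between 0.002 and 0.05 m and linear speed of each of tooth0, tooth1, tooth2, tooth3 below 0.03 m/s and horizontal distance between crank_foot and pad_top below 0.04 m and angle between crank_foot's own z axis and vertical below 0.12 rad and height (world z) of crank_foot below 0.012 m); the robot touches nothing.
It fails at once if a tooth is touched by the fingers while it is still in the bin ((x of tooth0 in the frame of bin_floor between -0.05 and 0.05 m and y of tooth0 in the frame of bin_floor between -0.1 and 0.1 m and z of tooth0 in the frame of bin_floor between -0.005 and 0.06 m and contact force between tooth0 and the fingers above 0.5 N) or (x of tooth1 in the frame of bin_floor between -0.05 and 0.05 m and y of tooth1 in the frame of bin_floor between -0.1 and 0.1 m and z of tooth1 in the frame of bin_floor between -0.005 and 0.06 m and contact force between tooth1 and the fingers above 0.5 N) or (x of tooth2 in the frame of bin_floor between -0.05 and 0.05 m and y of tooth2 in the frame of bin_floor between -0.1 and 0.1 m and z of tooth2 in the frame of bin_floor between -0.005 and 0.06 m and contact force between tooth2 and the fingers above 0.5 N) or (x of tooth3 in the frame of bin_floor between -0.05 and 0.05 m and y of tooth3 in the frame of bin_floor between -0.1 and 0.1 m and z of tooth3 in the frame of bin_floor between -0.005 and 0.06 m and contact force between tooth3 and the fingers above 0.5 N)).
It fails at once if a bystander (molar, jar, brush or spatula) is disturbed (moved by more than 50 mm) (distance of any of molar, jar, brush, spatula from where it was at the start of the episode above 0.05 m).
Of tooth0, tooth1, tooth2, tooth3 only 2 to 4 are there at a start; the rules pass over those that are not, and their reading is None.
At some moment in a run one of crank, finds, tooth0, tooth1, tooth2, tooth3 may be knocked a few centimetres aside while the robot is not near it.
It also fails if it takes over 210 s, if anything falls off the work surface, if the arm or the gripper's body presses on something with over 40 N, if the wrist force passes 120 N, or if a joint passes its speed limit or range.

ROBOT

A 6-joint arm with a two-finger parallel gripper is mounted at the origin on the work surface. World frame = base frame: x ahead of the robot, y to its left, z up, the work surface at z = 0. Lengths are in mm, angles in rad, forces in N, time in s.
With the tool pointing down it reaches from about 250 to 775 mm from the base axis. Payload 8.9 kg.
Tool frame: the origin (TCP) lies where the fingers leave the gripper's body, on its centre line; the fingertips stand 73 mm ahead of it and the grasp point (between the pads) lies 54 mm ahead of it; z points along the fingers, y is the line along which they close (so a half turn about z gives the same grasp; the last joint's range is limited). The gripper opens to 85 mm and grips with 20 to 120 N. Pads are 22 mm wide; open, the fingers measure 114 mm over their backs; the gripper's body (76 mm by 85 mm) begins 54 mm behind the grasp point. The pads swing forward as they close: fully open they stand 13 mm farther back than shut.
Start: joints at [1.157, 0.291, -0.153, 1.127, 0, 1.431], TCP at [142.455, 505.302, 303.905] pointing down, gripper open.
Joint ranges: [-2.52, 2.52], [-0.91, 1.74], [-1.3, 1.37], [-1.96, 2.02], [-1.52, 1.47], [-3.14, 3.14]. Speed limits (rad/s): [2.22, 2.22, 2.79, 3.14, 3.14, 3.14].

INTERFACE

Orientations are given as a unit quaternion [w, x, y, z].
In Python, from bench import bot gives the robot as it stands.
- The arm moves only by the tool jog_arm, never from a script. Its arguments are lists of equal length, an entry for each row: "angular": the turn, a rotation vector about the tool's x, y, z in rad, a list of three; "travel": the shift along the tool's x, y, z in mm, a list of three; "grip": the gripper command: -1 is fully open, 1 is shut, values between are in proportion. A call has 1 to 20 rows; each row shifts and turns the commanded pose from where the row before left it, along the tool's axes as they then stand; what a row does not reach is not made up. A row lasts 1/8 s, in which the tool goes at most 62.5 mm and 10.7 degrees, less where a joint would pass 70% of its speed; a pose out of reach is approached as far as the arm can. A call is refused whole if a number of a shift passes 62.5 or a number of a turn 0.188, either way. A call with a gripper value outside its range is refused whole. The fingers move at their own pace and stop on an object; "squeeze" is the grip in N (left out, the last holds). Time passes only in rows, so rows that do not move let the fingers close. It gives the time, the measured TCP pose, the force, the opening and the grip force at its end, in the units of the state.
- bot.get_obs(): the state, without advancing time (a new reading comes with each control period).
- bot.capture(name): name is "scene" or "top" or "wrist"; returns the picture (400x640x3 uint8, red, green, blue); there is no depth.
- bot.camera_model(name): a dict with "intrinsics" (3x3 intrinsics, pixels), "world_from_camera" (4x4, takes a point from camera to world coordinates). Camera axes: x right, y down, z forward; pixel columns grow to the right and rows downward; lengths in mm; the calibration is good to about 2 mm. The wrist camera is an equidistant fisheye: a pixel r from the principal point sees the ray r / f radians off the axis. A picture is of the moment at which its call begins: read the wrist's pose just before it. camera_model takes no time and is no camera call; for the wrist camera it gives the pose at the moment of the call.
- bot.sign_off(): hands the job in; it is judged then, once.
The state is a dict: "time_s": time; "q": joint angles; "qvel": joint speeds; "tau": joint torques, N m; "ee_pos": TCP position; "eef_rot": TCP orientation; "wrist_force": force on the tool from outside, world axes, zero at the start; "wrist_torque": the same for the moment, N m; "finger_gap": opening from 0.0 (shut) to 1.0 (fully open); "grip_force": force on a finger pad.
Only numpy, scipy, OpenCV 4.12 (cv2) and the standard library are available. Lean on these libraries where they do the work, as an engineer would, in place of code of your own. Each camera call takes 0.05 s, during which the arm holds its last target. There are 200 camera calls.

## Working session

There is one attempt and no reset: what is moved stays moved. The work goes in short steps, Python scripts to look and compute and a tool call to move; the robot and the scene stay as the last step left them, time stands still between calls to the robot, and variables do not carry over. Pictures are saved under pics/ and viewed, at most 14 in all, crops included, and the job is handed in when it is done.

Besides the shell and the picture viewer there is one more tool, called by a JSON object that holds its "name" and its "arguments". jog_arm: Moves the arm, as the interface text tells. Its arguments: {"type":"object","properties":{"angular":{"type":"array","items":{"type":"array","items":{"type":"number"}}},"travel":{"type":"array","items":{"type":"array","items":{"type":"number"}}},"grip":{"type":"array","items":{"type":"number"}},"squeeze":{"type":"number"}},"required":["angular","travel","grip"]}

```bash
ls; mkdir -p pics
python3 - <<'E'
from bench import bot
import cv2
for n in("scene","top"):
    im=bot.capture(n);cv2.imwrite(f"pics/{n}0.png",im[:,:,::-1])
    m=bot.camera_model(n);print(n,m["intrinsics"],m["world_from_camera"])
o=bot.get_obs();print(o)
m=bot.camera_model("wrist");print(m)
E
```

```text
pics
scene [[385.14094904   0.         315.06633673]
 [  0.         385.14094904 202.13790242]
 [  0.           0.           1.        ]] [[-3.67202633e-01  7.30699207e-01 -5.75535312e-01  1.18180053e+03]
 [ 9.30135284e-01  2.90628757e-01 -2.24462201e-01  2.75868560e+02]
 [ 3.25275994e-03 -6.17748811e-01 -7.86368759e-01  1.09675176e+03]
 [ 0.00000000e+00  0.00000000e+00  0.00000000e+00  1.00000000e+00]]
top [[445.08895679   0.         322.56795175]
 [  0.         445.08895679 198.44021659]
 [  0.           0.           1.        ]] [[ 2.68259673e-02 -9.97478936e-01  6.56973385e-02  4.12436522e+02]
 [-9.99506669e-01 -2.78382418e-02 -1.45413288e-02  1.75669839e+01]
 [ 1.63335676e-02 -6.52748428e-02 -9.97733637e-01  1.43839895e+03]
 [ 0.00000000e+00  0.00000000e+00  0.00000000e+00  1.00000000e+00]]
{'time_s': 0.1, 'q': array([ 1.15670716e+00,  2.91198656e-01, -1.54034958e-01,  1.12669242e+00,
        4.05303024e-05,  1.43146315e+00]), 'qvel': array([-0.00017718, -0.00038851,  0.0018527 , -0.0003007 , -0.00055926,
        0.00073719]), 'tau': array([ 1.81913470e-03, -5.37976527e+01,  3.3
[... 234 characters left out ...]
': array([ 0.57215516, -0.19355112,  0.33580395]), 'wrist_torque': array([-0.01392859,  0.03047824,  0.02769681]), 'grip_force': 0.0, 'finger_gap': 0.9993067433644902}
{'intrinsics': array([[309.70691629,   0.        , 320.0100988 ],
       [  0.        , 309.70691629, 199.04442048],
       [  0.        ,   0.        ,   1.        ]]), 'world_from_camera': array([[ 2.71089557e-01,  9.27762130e-01,  2.56452497e-01,
         7.59123073e+01],
       [ 9.62553138e-01, -2.60908163e-01, -7.36096977e-02,
         5.23130059e+02],
       [-1.38174018e-03,  2.66803976e-01, -9.63749827e-01,
         3.72803962e+02],
       [ 0.00000000e+00,  0.00000000e+00,  0.00000000e+00,
         1.00000000e+00]])}
```

View pics/scene0.png

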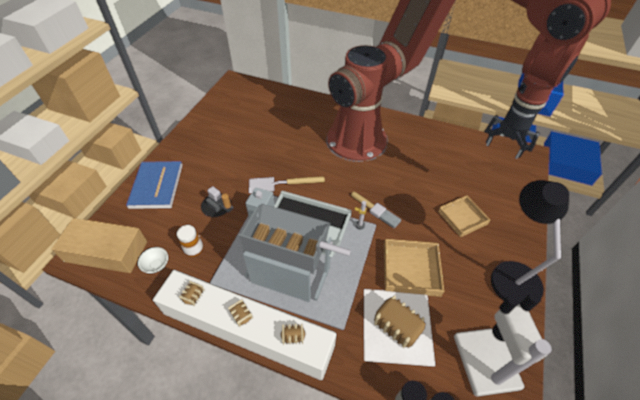

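View pics/top0.png

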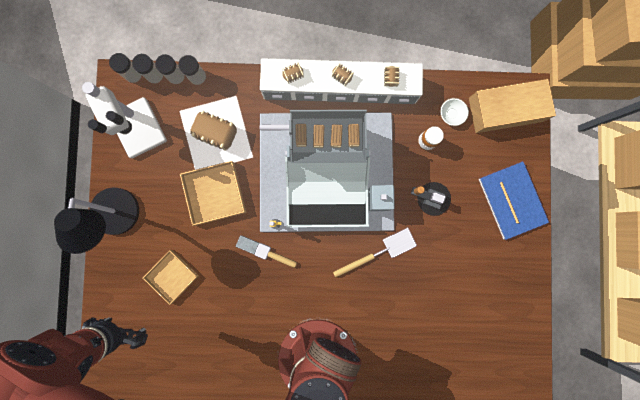

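The top picture shows four teeth in the bin (around 328,135). There are two cardboard trays: the larger at (213,194) and a smaller look-alike at (171,277), and the larger is the one the job needs. The crank stands on its pad at (432,198), the stub is at about (383,197), and the gauge is at (277,225). I'll enlarge crops of both views next.

```bash
cat > h.py <<'E'
import numpy as np,cv2
from bench import bot
def ray(n,px,m=None):
    m=m or bot.camera_model(n);K=m["intrinsics"];T=np.array(m["world_from_camera"])
    x=(px[0]-K[0,2])/K[0,0];y=(px[1]-K[1,2])/K[1,1]
    if n=="wrist":
        r=np.hypot(x,y);d=np.array([x/r*np.sin(r),y/r*np.sin(r),np.cos(r)]) if r>1e-9 else np.array([0,0,1.])
    else: d=np.array([x,y,1.])
    d=T[:3,:3]@d;return T[:3,3],d/np.linalg.norm(d)
def onz(n,px,z,m=None):
    o,d=ray(n,px,m);return o+d*(z-o[2])/d[2]
def tri(*rs):
    A=np.zeros((3,3));b=np.zeros(3)
    for o,d in rs:
        P=np.eye(3)-np.outer(d,d);A+=P;b+=P@o
    x=np.linalg.solve(A,b);return x,[np.linalg.norm((np.eye(3)-np.outer(d,d))@(x-o)) for o,d in rs]
def proj(n,p,m=None):
    m=m or bot.camera_model(n);K=m["intrinsics"];T=np.linalg.inv(m["world_from_camera"])
    c=T[:3,:3]@np.array(p)+T[:3,3]
    if n=="wrist":
        s=np.hypot(c[0],c[1]);t=np.arctan2(s,c[2]);c=np.array([c[0]/s*t,c[1]/s*t,1]) if s>1e-9 else np.array([0,0,1.])
    return (K@(c/c[2]))[:2]
def crop(im,x0,y0,x1,y1,k,fn):
    c=cv2.resize(im[y0:y1,x0:x1],None,fx=k,fy=k,interpolation=cv2.INTER_CUBIC)
    for x in range((x0//20+1)*20,x1,20): cv2.putText(c,str(x),((x-x0)*k,8),0,.35,(255,0,0));cv2.line(c,((x-x0)*k,10),((x-x0)*k,16),(255,0,0))
    for y in range((y0//20+1)*20,y1,20): cv2.putText(c,str(y),(0,(y-y0)*k),0,.35,(255,0,0));cv2.line(c,(24,(y-y0)*k),(30,(y-y0)*k),(255,0,0))
    cv2.imwrite(fn,c[:,:,::-1])
def state():
    o=bot.get_obs();print("t",round(o["time_s"],2),"tcp",o["ee_pos"].round(1),"q",o["eef_rot"].round(4),"F",o["wrist_force"].round(1),"gap",round(o["finger_gap"],3),"gf",round(o["grip_force"],1));return o
E
python3 - <<'E'
from h import *
a=cv2.imread("pics/top0.png")[:,:,::-1];crop(a,255,100,455,250,4,"pics/c1.png")
a=cv2.imread("pics/scene0.png")[:,:,::-1];crop(a,190,170,390,310,4,"pics/c2.png")
E
```

```text
(no output)
```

View pics/c1.png

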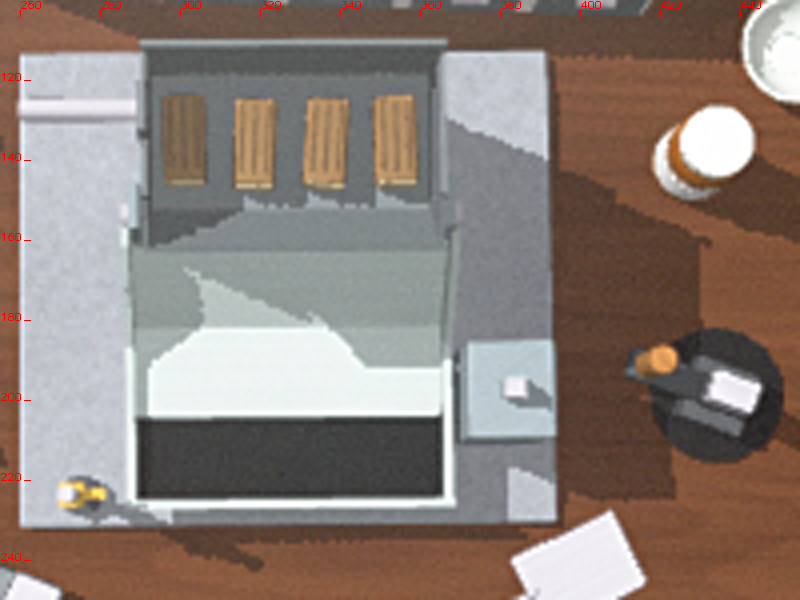

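View pics/c2.png

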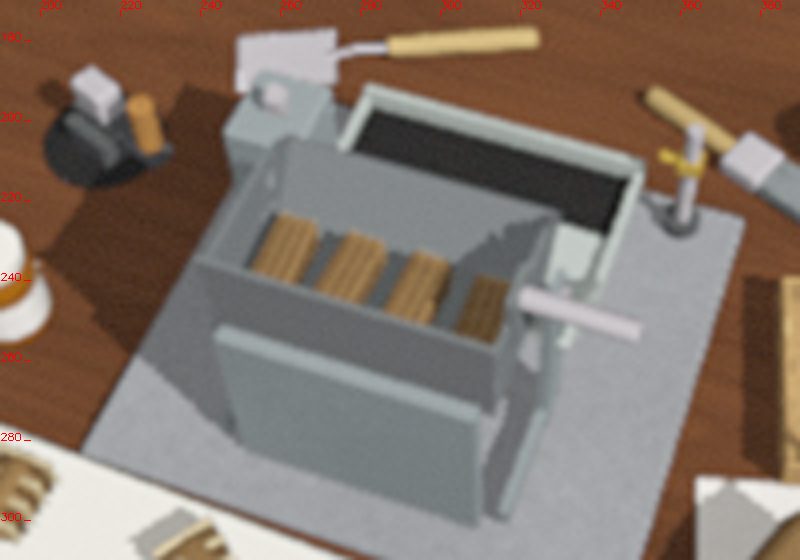

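Run:
```python
from h import *
T=lambda a,b:tri(ray("top",a),ray("scene",b))
f1=lambda x,y:(255+x/4-.125*0,100+y/4); f2=lambda x,y:(190+x/4,170+y/4)
for n,a,b in [("stubtop",f1(515,387),f2(272,95)),("fintop",f1(733,390),f2(98,82)),("crhandletop",f1(662,357),f2(138,103)),
("binh end",f1(20,110),f2(640,330)),("binh base",f1(137,110),f2(520,297)),("pointer",f1(104,493),f2(662,157)),("posttop",f1(68,493),f2(697,130)),("rimL",f1(130,505),f2(640,165)),("rimR",f1(452,503),f2(370,90))]:
    x,r=T(a,b);print(n,x.round(1),np.round(r,1))
print("pad",onz("top",f1(717,395),3).round(1))
for c in [(20,55),(547,52),(555,522),(20,527)]: print("board",onz("top",f1(*c),5).round(1))
for c in [(181,171),(237,164),(246,216),(190,225)]: print("finds top",onz("top",c,35).round(1))
```

```text
stubtop [ 509.4 -183.7  129. ] [1.7 1.7]
fintop [ 514.7 -358.2   74.7] [0.8 0.8]
crhandletop [ 537.3 -299.    98.3] [0.9 0.9]
binh end [678.4 175.2 246.3] [0.6 0.6]
binh base [681.7  95.5 243.5] [0.3 0.3]
pointer [422.5 121.9  88.5] [0.4 0.4]
posttop [421.2 145.6 134. ] [1.3 1.3]
rimL [414.2 103.3  58. ] [0.3 0.3]
rimR [ 421.9 -144.8   55. ] [1.4 1.4]
pad [ 516.1 -365.7    3. ]
board [777.8 208.1   5. ]
board [ 793.7 -222.5    5. ]
board [ 409.8 -235.3    5. ]
board [394.3 194.3   5. ]
finds top [579.1 446.2  35. ]
finds top [606.5 270.9  35. ]
finds top [442.8 236.2  35. ]
finds top [409.9 410.1  35. ]
```

{"name": "jog_arm", "arguments": {"angular": [[0, 0, 0.185], [0, 0, 0.185], [0, 0, 0.185], [0, 0, 0.185], [0, 0, 0.185], [0, 0, 0.185], [0, 0, 0.185], [0, 0, 0.185], [0, 0, 0.185], [0, 0, 0], [0, 0, 0], [0, 0, 0], [0, 0, 0], [0, 0, 0], [0, 0, 0], [0, 0, 0], [0, 0, 0], [0, 0, 0], [0, 0, 0], [0, 0, 0]], "travel": [[0, 0, 0], [0, 0, 0], [0, 0, 0], [0, 0, 0], [0, 0, 0], [0, 0, 0], [0, 0, 0], [0, 0, 0], [0, 0, 0], [-38, 37, 3], [-38, 37, 3], [-38, 37, 3], [-38, 37, 3], [-38, 37, 3], [-38, 37, 3], [-38, 37, 3], [-38, 37, 3], [-38, 37, 3], [-38, 37, 3], [-38, 37, 3]], "grip": [-1, -1, -1, -1, -1, -1, -1, -1, -1, -1, -1, -1, -1, -1, -1, -1, -1, -1, -1, -1]}}

```text
time_s: 2.6
ee_pos: [371.6, -33.2, 270.8]
eef_rot: [0.0, 0.825, 0.565, 0.0]
wrist_force: [1.5, 0.0, -1.0]
finger_gap: 1.0
grip_force: 0.0
```

{"name": "jog_arm", "arguments": {"angular": [[0, 0, 0], [0, 0, 0], [0, 0, 0], [0, 0, 0], [0, 0, 0], [0, 0, 0], [0, 0, 0], [0, 0, 0], [0, 0, 0], [0, 0, 0]], "travel": [[-38, 37, 3], [-38, 37, 3], [-38, 37, 3], [-38, 37, 3], [-38, 37, 3], [-38, 37, 3], [-34, 33, 3], [0, 0, 0], [0, 0, 0], [0, 0, 0]], "grip": [-1, -1, -1, -1, -1, -1, -1, -1, -1, -1]}}

```text
time_s: 3.85
ee_pos: [514.4, -366.7, 250.1]
eef_rot: [-0.0, 0.825, 0.566, 0.0]
wrist_force: [-0.5, 0.9, 0.4]
finger_gap: 1.002
grip_force: 0.0
```

```bash
cat >> h.py <<'E'
import pickle
def snap(fn):
    o=state();m=bot.camera_model("wrist");im=bot.capture("wrist")
    pickle.dump(m,open("pics/%s.pkl"%fn,"wb"));cv2.imwrite("pics/%s.png"%fn,im[:,:,::-1]);return im,m
def ld(fn): return pickle.load(open("pics/%s.pkl"%fn,"rb"))
def plan(x,y,z,yaw=None):
    o=bot.get_obs();from scipy.spatial.transform import Rotation as R
    q=o["eef_rot"];M=R.from_quat([q[1],q[2],q[3],q[0]]).as_matrix();th=np.degrees(np.arctan2(M[1,0],M[0,0]))
    d=np.array([x,y,z])-o["ee_pos"]
    if yaw is not None:
        turn=(th-yaw+180)%360-180
        print("tilt fix tool",np.round(np.cross(M[:,2],[0,0,-1])@M,4),"yaw",round(th,2),"turn about tool z",np.round(np.radians(turn),4))
        c,s=np.cos(np.radians(yaw)),np.sin(np.radians(yaw));M=np.array([[c,s,0],[s,-c,0],[0,0,-1]]).T
    print("yaw now",round(th,2),"travel after turn",(d@M).round(1), "len",round(np.linalg.norm(d)))
E
python3 - <<'E'
from h import *
im,m=snap("w1")
E
```

```text
t 3.85 tcp [ 514.4 -366.7  250.1] q [-2.000e-04  8.246e-01  5.657e-01  0.000e+00] F [-0.5  0.9  0.4] gap 1.002 gf 0.0
```

View pics/w1.png

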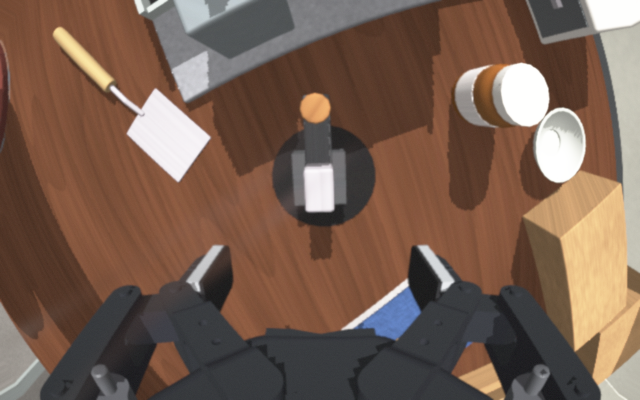

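The crank is at the image centre: handle (315,107), fin about (319,165–212), pad (323,176). I'll compare this with predicted projections.

Run:
```python
from h import *
m=ld("w1")
print("handle",onz("wrist",(315,107),107,m).round(1),"pad",onz("wrist",(324,176),3,m).round(1))
p=onz("wrist",(324,176),3,m)[:2]
for c,z in(((319,189),81),((319,200),81)):
    f=onz("wrist",c,z,m);h=onz("wrist",(315,107),107,m);d=h-f;print(f.round(1),np.hypot(*d[:2]),np.degrees(np.arctan2(d[1],d[0])))
f1=lambda x,y:(255+(x+.5)/4-.5,100+(y+.5)/4-.5); f2=lambda x,y:(190+(x+.5)/4-.5,170+(y+.5)/4-.5)
for n,a,b,w in [("stubtop",f1(515,387),f2(272,95),0),("fintop",f1(733,390),f2(98,82),(319,190)),("crhandletop",f1(662,357),f2(138,103),(315,107))]:
    rs=[ray("top",a),ray("scene",b)]+([ray("wrist",w,m)] if w else [])
    x,r=tri(*rs);print(n,x.round(1),np.round(r,1))
import cv2
a=cv2.imread("pics/w1.png")[:,:,::-1];crop(a,250,70,400,240,3,"pics/w1c.png")
```

```text
handle [ 536.2 -297.3  107. ] pad [ 518.5 -364.     3. ]
[ 515.7 -357.6   81. ] 63.62499803667922 71.23238546511554
[ 512.4 -366.    81. ] 72.67196540912038 70.93817098543708
stubtop [ 510.6 -183.   132.5] [2.6 2.6]
fintop [ 515.5 -357.9   77.6] [1.  0.3 1.2]
crhandletop [ 537.6 -297.7  101.6] [1.5 2.4 1.6]
```

View pics/w1c.png

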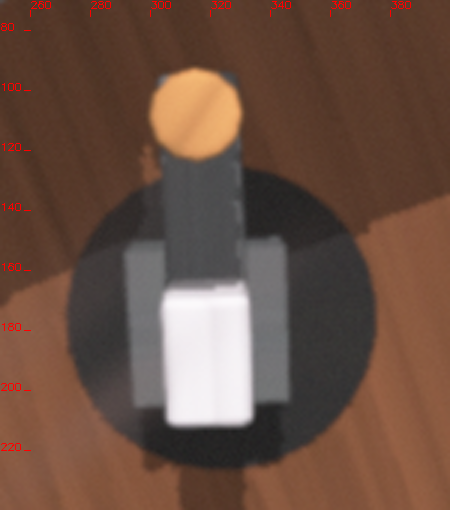

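```bash
python3 -c "
from h import *
plan(515.7,-357.5,124,71)"
```

```text
tilt fix tool [ 0.     -0.0001  0.    ] yaw 68.91 turn about tool z -0.0366
yaw now 68.91 travel after turn [  9.1  -1.9 126.3] len 127
```

{"name": "jog_arm", "arguments": {"angular": [[0, 0, -0.037], [0, 0, 0], [0, 0, 0], [0, 0, 0], [0, 0, 0], [0, 0, 0], [0, 0, 0], [0, 0, 0], [0, 0, 0], [0, 0, 0], [0, 0, 0], [0, 0, 0], [0, 0, 0]], "travel": [[9, -2, 0], [0, 0, 30], [0, 0, 30], [0, 0, 30], [0, 0, 20], [0, 0, 16], [0, 0, 0], [0, 0, 0], [0, 0, 0], [0, 0, 0], [0, 0, 0], [0, 0, 0], [0, 0, 0]], "grip": [-1, -1, -1, -1, -1, -1, -1, 1, 1, 1, 1, 1, 1], "squeeze": 60}}

```text
time_s: 5.52
ee_pos: [516.4, -358.9, 124.5]
eef_rot: [0.001, 0.814, 0.581, 0.0]
wrist_force: [0.2, -0.2, 5.5]
finger_gap: 0.268
grip_force: 60.7
```

```bash
python3 -c "
from h import *
state();plan(515.7,-357.5,124,71)"
```

```text
t 5.53 tcp [ 516.4 -358.9  124.5] q [6.000e-04 8.142e-01 5.805e-01 2.000e-04] F [ 0.2 -0.2  5.5] gap 0.268 gf 60.7
tilt fix tool [0.0012 0.0005 0.    ] yaw 70.97 turn about tool z -0.0005
yaw now 70.97 travel after turn [ 1.1 -1.1  0.5] len 2
```

{"name": "jog_arm", "arguments": {"angular": [[0, 0, 0], [0, 0, 0], [0, 0, 0], [0, 0, 0], [0, 0, 0], [0, 0, 0], [0, 0, 0], [0, 0, -0.183], [0, 0, -0.183], [0, 0, 0]], "travel": [[0, 0, -10], [0, 0, -20], [0, 0, -30], [0, 0, -30], [0, 0, -30], [0, 0, -30], [0, 0, -26], [0, 0, 0], [0, 0, 0], [0, 0, 0]], "grip": [1, 1, 1, 1, 1, 1, 1, 1, 1, 1]}}

```text
time_s: 6.78
ee_pos: [515.7, -358.3, 299.7]
eef_rot: [-0.001, 0.695, 0.719, -0.0]
wrist_force: [0.0, 0.2, -4.6]
finger_gap: 0.274
grip_force: 59.4
```

```bash
python3 -c "
from h import *
state();plan(420,-230,300,92);plan(600,-230,300,92)"
```

```text
t 6.78 tcp [ 515.7 -358.3  299.7] q [-6.000e-04  6.954e-01  7.186e-01 -0.000e+00] F [ 0.   0.2 -4.6] gap 0.274 gf 59.4
tilt fix tool [-0.001  -0.0009 -0.    ] yaw 91.88 turn about tool z -0.0021
yaw now 91.88 travel after turn [131.5 -91.1  -0.3] len 160
tilt fix tool [-0.001  -0.0009 -0.    ] yaw 91.88 turn about tool z -0.0021
yaw now 91.88 travel after turn [125.2  88.8  -0.3] len 154
```

{"name": "jog_arm", "arguments": {"angular": [[0, 0, 0], [0, 0, 0], [0, 0, 0], [0, 0, 0], [0, 0, 0], [0, 0, 0]], "travel": [[33, -23, 0], [33, -23, 0], [33, -23, 0], [32, -22, 0], [0, 0, 0], [0, 0, 0]], "grip": [1, 1, 1, 1, 1, 1]}}

```text
time_s: 7.52
ee_pos: [420.9, -231.0, 300.2]
eef_rot: [0.0, 0.696, 0.718, -0.0]
wrist_force: [-0.2, -1.2, -4.4]
finger_gap: 0.27
grip_force: 60.5
```

```bash
python3 -c "
from h import *
snap('w2')"
```

```text
t 7.53 tcp [ 420.9 -231.   300.2] q [ 5.000e-04  6.960e-01  7.181e-01 -0.000e+00] F [-0.2 -1.2 -4.4] gap 0.27 gf 60.5
```

{"name": "jog_arm", "arguments": {"angular": [[0, 0, 0], [0, 0, 0], [0, 0, 0], [0, 0, 0], [0, 0, 0], [0, 0, 0], [0, 0, 0]], "travel": [[-1, 36, 0], [-1, 36, 0], [-1, 36, 0], [-1, 36, 0], [-2, 36, 0], [0, 0, 0], [0, 0, 0]], "grip": [1, 1, 1, 1, 1, 1, 1]}}

```text
time_s: 8.45
ee_pos: [600.5, -230.9, 299.0]
eef_rot: [-0.001, 0.695, 0.719, -0.0]
wrist_force: [0.8, 1.0, -3.9]
finger_gap: 0.273
grip_force: 61.9
```

```bash
python3 -c "
from h import *
snap('w3')
a=[cv2.imread('pics/w%d.png'%i)[:,:,::-1] for i in(2,3)]
cv2.imwrite('pics/w23.png',np.vstack([a[0][:290],a[1][:290]])[:,:,::-1])"
```

```text
t 8.45 tcp [ 600.5 -230.9  299. ] q [-7.000e-04  6.954e-01  7.187e-01 -3.000e-04] F [ 0.8  1.  -3.9] gap 0.273 gf 61.9
```

View pics/w23.png

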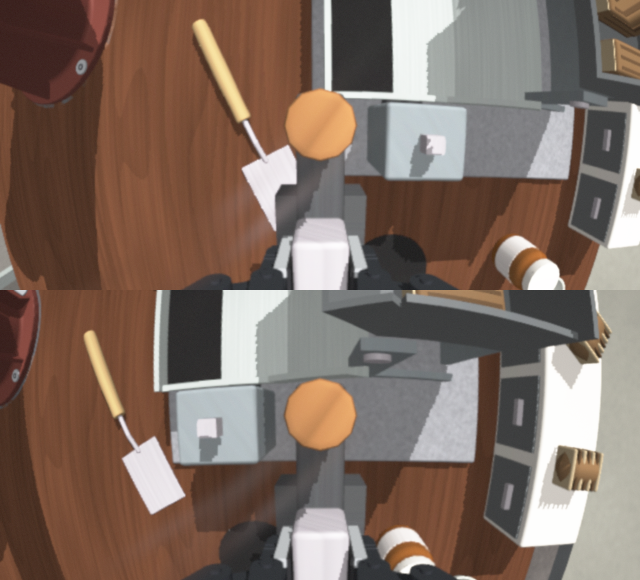

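Both views show the stub: about (437,144) in w2 and (207,137) in w3, with the gearbox around it. The handle hides nothing that matters.

Run:
```python
from h import *
out=[]
for n,(cx,cy) in(("w2",(436,145)),("w3",(207,137))):
    im=cv2.imread(f"pics/{n}.png")[:,:,::-1]
    r=14;c=im[cy-r:cy+r,cx-r-4:cx+r+4];g=c.mean(2)
    k=cv2.resize(c,None,fx=12,fy=12,interpolation=cv2.INTER_CUBIC)
    for i in range(0,36,4): cv2.putText(k,str(cx-r-4+i),(i*12,8),0,.3,(255,0,0))
    for i in range(0,28,4): cv2.putText(k,str(cy-r+i),(0,i*12+6),0,.3,(255,0,0))
    out.append(k)
    msk=(g>200);ys,xs=np.nonzero(msk);print(n,xs.mean()+cx-r-4,ys.mean()+cy-r,len(xs),xs.min()+cx-r-4,xs.max()+cx-r-4,ys.min()+cy-r,ys.max()+cy-r)
cv2.imwrite("pics/st.png",np.hstack(out)[:,:,::-1])
```

```text
w2 440.42583732057415 142.26315789473685 627 418 453 131 158
w3 205.91884057971015 137.0231884057971 345 196 215 128 146
```

View pics/st.png

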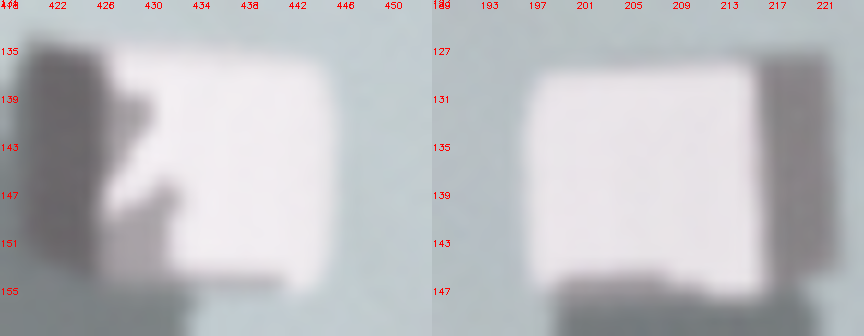

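Run:
```python
from h import *
a,b=ld("w2"),ld("w3")
x,r=tri(ray("wrist",(439,146.5),a),ray("wrist",(203,139),b));print(x,r)
def boxpts(c,yaw,h,z): 
    R=np.array([[np.cos(yaw),-np.sin(yaw)],[np.sin(yaw),np.cos(yaw)]])
    return [np.r_[R@np.array(p)*h+c,z] for p in((1,1),(1,-1),(-1,-1),(-1,1))]
def ext(c,m):
    P=np.array([proj("wrist",p,m) for h,z in((7.5,120),(7.5,137),(4.5,147)) for p in boxpts(c,.035,h,z)])
    return np.r_[P.min(0),P.max(0)]
# fit silhouette extents
from scipy.optimize import least_squares
obs=np.r_[417.5,135,445,155, 196.5,127,222,147]
f=lambda c:np.r_[ext(c,a),ext(c,b)]-obs
s=least_squares(f,[510,-184],loss="soft_l1");print(s.x,f(s.x).round(1))
```

```text
[ 508.8210902  -181.64959387  144.83702043] [np.float64(0.09583829127616846), np.float64(0.09583829127622133)]
[ 508.27250293 -181.60919842] [ 1.4 -1.2  0.1 -0.1 -0.9  0.2 -0.1  1.1]
```

Run:
```python
from h import *
for n,px in(("w2",(320.3,124.5)),("w3",(320.3,414-290))):
    m=ld(n);t=[420.9,-231,300.2] if n=="w2" else [600.5,-230.9,299]
    p=onz("wrist",px,t[2]-17,m)-t; th=np.radians(91.8);print(p@[np.cos(th),np.sin(th),0],p@[np.sin(th),-np.cos(th),0])
plan(508.5,-181.6,300,92);state()
```

```text
64.75245714950053 -1.2689060408548387
64.88204985500514 -1.3991621817654398
tilt fix tool [-0.001  -0.0004 -0.    ] yaw 91.89 turn about tool z -0.002
yaw now 91.89 travel after turn [ 52.5 -90.   -0.6] len 104
t 8.5 tcp [ 600.2 -230.9  299.4] q [-5.000e-04  6.954e-01  7.186e-01 -2.000e-04] F [-0.1  1.  -4.1] gap 0.27 gf 61.9
```

{"name": "jog_arm", "arguments": {"angular": [[0, 0, -0.002], [0, 0, 0], [0, 0, 0], [0, 0, 0], [0, 0, 0], [0, 0, 0], [0, 0, 0], [0, 0, 0], [0, 0, 0]], "travel": [[13, -22, 0], [13, -22, 0], [13, -22, 0], [13.5, -23, 0], [0, 0, 0], [0, 0, 15], [0, 0, 12], [0, 0, 6], [0, 0, 0]], "grip": [1, 1, 1, 1, 1, 1, 1, 1, 1]}}

```text
time_s: 9.62
ee_pos: [509.7, -181.3, 266.0]
eef_rot: [-0.001, 0.694, 0.72, -0.0]
wrist_force: [-0.4, 0.0, -3.9]
finger_gap: 0.266
grip_force: 62.1
```

Run:
```python
from h import *
state();plan(509.3,-181.6,241,92)
```

```text
t 9.62 tcp [ 509.7 -181.3  266. ] q [-8.000e-04  6.943e-01  7.197e-01 -2.000e-04] F [-0.4  0.  -3.9] gap 0.266 gf 62.1
tilt fix tool [-0.0014 -0.0008 -0.    ] yaw 92.06 turn about tool z 0.001
yaw now 92.06 travel after turn [-0.3 -0.4 25. ] len 25
```

{"name": "jog_arm", "arguments": {"angular": [[0, 0, 0], [0, 0, 0], [0, 0, 0], [0, 0, 0], [0, 0, 0]], "travel": [[0, 0, 5], [0, 0, 5], [0, 0, 5], [0, 0, 5], [0, 0, 0]], "grip": [1, 1, 1, 1, 1]}}

```text
time_s: 10.25
ee_pos: [509.7, -181.2, 246.4]
eef_rot: [-0.0, 0.694, 0.72, -0.0]
wrist_force: [-1.1, -0.4, -4.6]
finger_gap: 0.267
grip_force: 62.1
```

{"name": "jog_arm", "arguments": {"angular": [[0, 0, 0], [0, 0, 0], [0, 0, 0], [0, 0, 0], [0, 0, 0], [0, 0, 0], [0, 0, 0], [0, 0, 0], [0, 0, 0], [0, 0, 0], [0, 0, 0], [0, 0, 0], [0, 0, 0], [0, 0, 0], [0, 0, 0], [0, 0, 0], [0, 0, 0], [0, 0, 0]], "travel": [[0, 0, 3], [0, 0, 2], [0, 0, 0], [0, 0, 0], [0, 0, 0], [0, 0, 0], [0, 0, -10], [0, 0, -30], [0, 0, -30], [33, 0, 0], [32, 0, 0], [0, 0, 30], [0, 0, 19], [0, 0, 0], [0, 0, 0], [0, 0, 0], [0, 0, 0], [0, 0, 0]], "grip": [1, 1, 1, -1, -1, -1, -1, -1, -1, -1, -1, -1, -1, -1, 1, 1, 1, 1], "squeeze": 40}}

```text
time_s: 12.5
ee_pos: [507.7, -116.4, 263.4]
eef_rot: [0.0, 0.694, 0.72, 0.0]
wrist_force: [-0.6, 0.6, 3.2]
finger_gap: 0.244
grip_force: 38.9
```

Run:
```python
from h import *
snap("w4")
```

```text
t 12.5 tcp [ 507.7 -116.4  263.4] q [2.000e-04 6.943e-01 7.197e-01 2.000e-04] F [-0.6  0.6  3.2] gap 0.244 gf 38.9
```

View pics/w4.png

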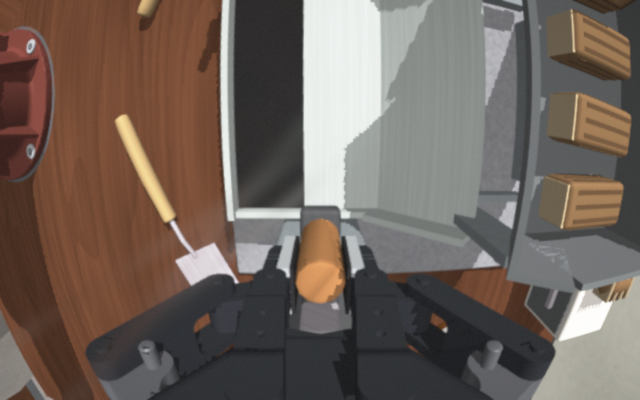

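The fingers hold the handle at (320,255). I'll wind two turns clockwise.

{"name": "jog_arm", "arguments": {"angular": [[0, 0, 0], [0, 0, 0], [0, 0, 0], [0, 0, 0], [0, 0, 0], [0, 0, 0], [0, 0, 0], [0, 0, 0], [0, 0, 0], [0, 0, 0], [0, 0, 0], [0, 0, 0], [0, 0, 0], [0, 0, 0], [0, 0, 0], [0, 0, 0], [0, 0, 0], [0, 0, 0], [0, 0, 0], [0, 0, 0]], "travel": [[-3.2, 20.1, 0], [-9.2, 18.1, 0], [-14.4, 14.4, 0], [-18.1, 9.2, 0], [-20.1, 3.2, 0], [-20.1, -3.2, 0], [-18.1, -9.2, 0], [-14.4, -14.4, 0], [-9.2, -18.1, 0], [-3.2, -20.1, 0], [3.2, -20.1, 0], [9.2, -18.1, 0], [14.4, -14.4, 0], [18.1, -9.2, 0], [20.1, -3.2, 0], [20.1, 3.2, 0], [18.1, 9.2, 0], [14.4, 14.4, 0], [9.2, 18.1, 0], [3.2, 20.1, 0]], "grip": [1, 1, 1, 1, 1, 1, 1, 1, 1, 1, 1, 1, 1, 1, 1, 1, 1, 1, 1, 1]}}

```text
time_s: 15.05
ee_pos: [506.8, -115.4, 263.2]
eef_rot: [-0.001, 0.694, 0.72, -0.001]
wrist_force: [-6.2, -3.4, 5.1]
finger_gap: 0.246
grip_force: 40.3
```

Run:
```python
from h import *
state();plan(507.7,-116.4,263.4,92.06)
```

```text
t 15.05 tcp [ 506.8 -115.4  263.2] q [-0.0009  0.6941  0.7199 -0.0009] F [-6.2 -3.4  5.1] gap 0.246 gf 40.3
tilt fix tool [-0.0026 -0.     -0.    ] yaw 92.09 turn about tool z 0.0005
yaw now 92.09 travel after turn [-1.   0.9 -0.2] len 1
```

{"name": "jog_arm", "arguments": {"angular": [[0, 0, 0], [0, 0, 0], [0, 0, 0], [0, 0, 0], [0, 0, 0], [0, 0, 0], [0, 0, 0], [0, 0, 0], [0, 0, 0], [0, 0, 0], [0, 0, 0], [0, 0, 0], [0, 0, 0], [0, 0, 0], [0, 0, 0], [0, 0, 0], [0, 0, 0], [0, 0, 0], [0, 0, 0], [0, 0, 0]], "travel": [[-3.2, 20.1, 0], [-9.2, 18.1, 0], [-14.4, 14.4, 0], [-18.1, 9.2, 0], [-20.1, 3.2, 0], [-20.1, -3.2, 0], [-18.1, -9.2, 0], [-14.4, -14.4, 0], [-9.2, -18.1, 0], [-3.2, -20.1, 0], [3.2, -20.1, 0], [9.2, -18.1, 0], [14.4, -14.4, 0], [18.1, -9.2, 0], [20.1, -3.2, 0], [20.1, 3.2, 0], [18.1, 9.2, 0], [14.4, 14.4, 0], [9.2, 18.1, 0], [3.2, 20.1, 0]], "grip": [1, 1, 1, 1, 1, 1, 1, 1, 1, 1, 1, 1, 1, 1, 1, 1, 1, 1, 1, 1]}}

```text
time_s: 17.55
ee_pos: [506.6, -115.3, 263.1]
eef_rot: [-0.001, 0.694, 0.72, -0.001]
wrist_force: [-5.8, -4.4, 6.3]
finger_gap: 0.246
grip_force: 40.6
```

{"name": "jog_arm", "arguments": {"angular": [[0, 0, 0], [0, 0, 0], [0, 0, 0], [0, 0, 0], [0, 0, 0], [0, 0, 0], [0, 0, 0], [0, 0, 0], [0, 0, 0], [0, 0, 0], [0, 0, 0]], "travel": [[0, 0, 0], [0, 0, 0], [0, 0, 0], [0, 0, 0], [0, 0, -30], [0, 0, -20], [30, -30, 0], [30, -30, 0], [30, -22, 30], [0, 0, 43], [0, 0, 0]], "grip": [1, -1, -1, -1, -1, -1, -1, -1, -1, -1, -1]}}

```text
time_s: 18.92
ee_pos: [420.5, -28.8, 238.3]
eef_rot: [-0.002, 0.694, 0.72, -0.001]
wrist_force: [0.0, -0.5, 0.0]
finger_gap: 0.997
grip_force: 0.0
```

Run:
```python
from h import *
snap("w5")
plan(419,130,240,92)
```

```text
t 18.93 tcp [420.5 -28.8 238.3] q [-0.002   0.6942  0.7198 -0.0012] F [ 0.  -0.5  0. ] gap 0.997 gf 0.0
tilt fix tool [-0.0018 -0.0005  0.    ] yaw 92.06 turn about tool z 0.001
yaw now 92.06 travel after turn [ 1.593e+02  2.700e+00 -1.000e-01] len 159
```

{"name": "jog_arm", "arguments": {"angular": [[0, 0, 0], [0, 0, 0], [0, 0, 0], [0, 0, 0], [0, 0, 0], [0, 0, 0]], "travel": [[40, 1, 0], [40, 1, 0], [40, 1, 0], [39, 0, 0], [0, 0, 0], [0, 0, 0]], "grip": [-1, -1, -1, -1, -1, -1]}}

```text
time_s: 19.73
ee_pos: [420.5, 129.3, 241.0]
eef_rot: [0.001, 0.694, 0.72, 0.0]
wrist_force: [0.4, -0.1, -0.1]
finger_gap: 1.002
grip_force: 0.0
```

Run:
```python
from h import *
snap("w6")
out=[]
for n in("w5","w6"):
    m=ld(n);u,v=proj("wrist",(420,116,90),m).round().astype(int);print(n,u,v)
    im=cv2.imread(f"pics/{n}.png")[:,:,::-1]
    x0=u-40;y0=max(0,v-45);crop(im,x0,y0,x0+80,min(400,y0+90),5,"pics/t.png");c=cv2.imread("pics/t.png")
    out.append(c)
h=min(c.shape[0] for c in out);cv2.imwrite("pics/w56.png",np.hstack([c[:h] for c in out]))
```

```text
t 19.73 tcp [420.5 129.3 241. ] q [6.000e-04 6.942e-01 7.197e-01 4.000e-04] F [ 0.4 -0.1 -0.1] gap 1.002 gf 0.0
w5 330 10
w6 320 224
```

View pics/w56.png

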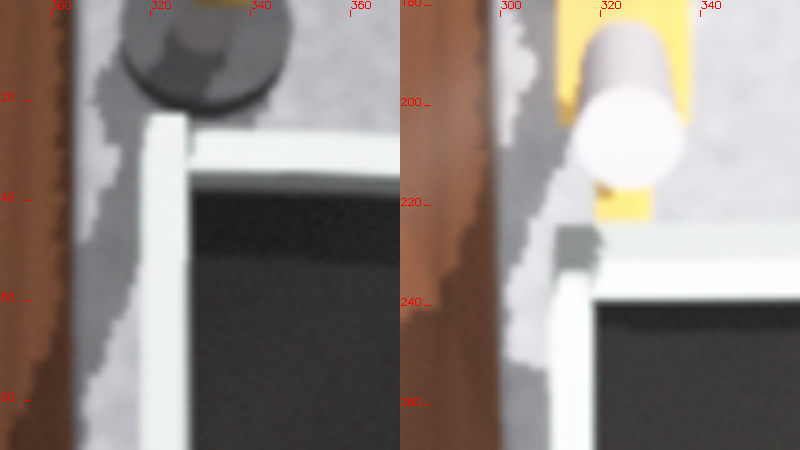

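Run:
```python
from h import *
a,b=ld("w5"),ld("w6")
for n in("w5","w6"):
    im=cv2.imread(f"pics/{n}.png")[:,:,::-1].astype(int);y=(im[:,:,0]-im[:,:,2]>70)&(im[:,:,1]-im[:,:,2]>40)
    sub=y[:30,300:360] if n=="w5" else y[215:232,305:345]
    print(n,[(i+(0 if n=="w5" else 215),sub[i].sum(),(np.nonzero(sub[i])[0].min()+(300 if n=="w5" else 305)) if sub[i].any() else None) for i in range(min(12,len(sub)))])
print(cv2.imread("pics/w5.png")[:5,326:344,::-1].tolist()[0][::3], [r[8] for r in cv2.imread("pics/w5.png")[:6,326:344,::-1].tolist()])
T=lambda p,q:print(*[np.round(v,1) for v in tri(ray("wrist",p,a),ray("wrist",q,b))])
T((318.2,22),(310.6,233));T((327.1,22),(319.1,233))
T((333.6,0.6),(324.6,223));T((333.6,0.),(324.6,223))
# z check at known x/y via horizontal scale: widths
```

```text
w5 [(0, np.int64(0), None), (1, np.int64(0), None), (2, np.int64(0), None), (3, np.int64(0), None), (4, np.int64(0), None), (5, np.int64(0), None), (6, np.int64(0), None), (7, np.int64(0), None), (8, np.int64(0), None), (9, np.int64(0), None), (10, np.int64(0), None), (11, np.int64(0), None)]
w6 [(215, np.int64(0), None), (216, np.int64(1), np.int64(320)), (217, np.int64(10), np.int64(320)), (218, np.int64(10), np.int64(320)), (219, np.int64(11), np.int64(319)), (220, np.int64(11), np.int64(319)), (221, np.int64(11), np.int64(319)), (222, np.int64(9), np.int64(320)), (223, np.int64(0), None), (224, np.int64(0), None), (225, np.int64(0), None), (226, np.int64(0), None)]
[[98, 95, 98], [101, 88, 65], [104, 87, 58], [114, 96, 61], [124, 104, 65], [110, 107, 102]] [[111, 92, 60], [104, 94, 80], [98, 94, 94], [98, 95, 98], [97, 93, 97], [98, 95, 98]]
[412.5 107.1  87.2] [0.3 0.3]
[418.9 107.3  87.2] [0.5 0.5]
[422.6 120.   99. ] [0.4 0.4]
[422.6 120.2  99.6] [0.4 0.4]
```

{"name": "jog_arm", "arguments": {"angular": [[0, 0, 0], [0, 0, 0], [0, 0, 0], [0, 0, 0], [0, 0, 0]], "travel": [[-40, 0, 0], [-40, 0, 0], [-40, 0, 0], [0, 0, 0], [0, 0, 0]], "grip": [-1, -1, -1, -1, -1]}}

```text
time_s: 20.4
ee_pos: [424.0, 9.1, 240.1]
eef_rot: [-0.0, 0.695, 0.719, 0.0]
wrist_force: [0.0, -0.4, 0.9]
finger_gap: 1.002
grip_force: 0.0
```

Run:
```python
from h import *
im,m=snap("w7")
u,v=proj("wrist",(420,116,95),m).round().astype(int)
print(u,v);crop(im,u-50,max(0,v-40),u+50,max(0,v-40)+80,6,"pics/w7c.png")
plan(506.8,-115.4,310,92.06)
```

```text
t 20.4 tcp [424.    9.1 240.1] q [-0.00e+00  6.95e-01  7.19e-01  1.00e-04] F [ 0.  -0.4  0.9] gap 1.002 gf 0.0
322 59
tilt fix tool [ 0.     -0.0002  0.    ] yaw 92.01 turn about tool z -0.0008
yaw now 92.01 travel after turn [-127.9   78.3  -69.9] len 165
```

View pics/w7c.png

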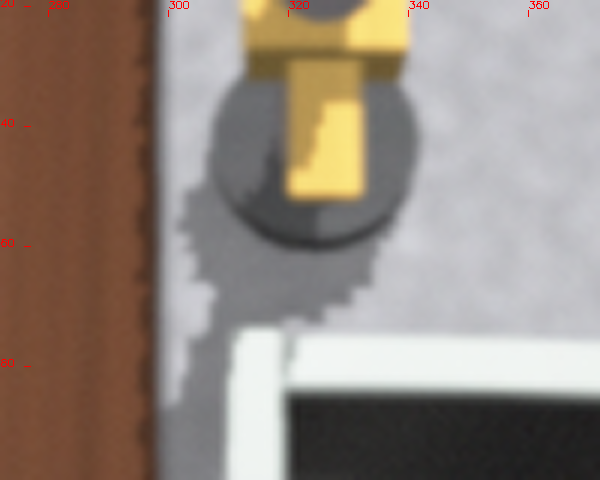

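Run:
```python
from h import *
a,b=ld("w7"),ld("w6")
T=lambda p,q:print(*[np.round(v,1) for v in tri(ray("wrist",p,a),ray("wrist",q,b))])
T((310,73.3),(310.6,233));T((319.3,73.3),(319.1,233))
T((325.9,50.3),(324.6,223));T((325.9,51.3),(324.6,223))
```

```text
[412.5 106.6  86. ] [0.3 0.3]
[419.1 106.8  85.9] [0.3 0.3]
[422.8 120.8 101.2] [0.1 0.1]
[422.8 120.4 100. ] [0.1 0.1]
```

{"name": "jog_arm", "arguments": {"angular": [[0, 0, 0], [0, 0, 0], [0, 0, 0], [0, 0, 0], [0, 0, 0], [0, 0, 0], [0, 0, 0], [0, 0, 0], [0, 0, 0], [0, 0, 0], [0, 0, 0], [0, 0, 0]], "travel": [[0, 0, -40], [-32, 19, -30], [-32, 19, 0], [-32, 20, 0], [-32, 20.3, 0], [0, 0, 27], [0, 0, 20], [0, 0, 0], [0, 0, 0], [0, 0, 0], [0, 0, 0], [0, 0, 0]], "grip": [-1, -1, -1, -1, -1, -1, -1, -1, 1, 1, 1, 1]}}

```text
time_s: 21.95
ee_pos: [506.7, -115.3, 263.3]
eef_rot: [0.0, 0.694, 0.72, 0.0]
wrist_force: [-2.0, 0.6, 4.5]
finger_gap: 0.245
grip_force: 38.9
```

Run:
```python
from h import *
state()
```

```text
t 21.95 tcp [ 506.7 -115.3  263.3] q [0.     0.6943 0.7197 0.    ] F [-2.   0.6  4.5] gap 0.245 gf 38.9
```

{"name": "jog_arm", "arguments": {"angular": [[0, 0, 0], [0, 0, 0], [0, 0, 0], [0, 0, 0], [0, 0, 0], [0, 0, 0], [0, 0, 0], [0, 0, 0], [0, 0, 0], [0, 0, 0], [0, 0, 0], [0, 0, 0], [0, 0, 0], [0, 0, 0], [0, 0, 0], [0, 0, 0], [0, 0, 0], [0, 0, 0], [0, 0, 0], [0, 0, 0]], "travel": [[-3.2, 20.1, 0], [-9.2, 18.1, 0], [-14.4, 14.4, 0], [-18.1, 9.2, 0], [-20.1, 3.2, 0], [-20.1, -3.2, 0], [-18.1, -9.2, 0], [-14.4, -14.4, 0], [-9.2, -18.1, 0], [-3.2, -20.1, 0], [3.2, -20.1, 0], [9.2, -18.1, 0], [14.4, -14.4, 0], [18.1, -9.2, 0], [20.1, -3.2, 0], [20.1, 3.2, 0], [18.1, 9.2, 0], [14.4, 14.4, 0], [9.2, 18.1, 0], [3.2, 20.1, 0]], "grip": [1, 1, 1, 1, 1, 1, 1, 1, 1, 1, 1, 1, 1, 1, 1, 1, 1, 1, 1, 1]}}

```text
time_s: 24.45
ee_pos: [504.8, -115.0, 263.2]
eef_rot: [-0.001, 0.694, 0.72, -0.002]
wrist_force: [-8.1, -0.6, 7.3]
finger_gap: 0.244
grip_force: 41.1
```

{"name": "jog_arm", "arguments": {"angular": [[0, 0, 0], [0, 0, 0], [0, 0, 0], [0, 0, 0], [0, 0, 0], [0, 0, 0], [0, 0, 0], [0, 0, 0], [0, 0, 0], [0, 0, 0]], "travel": [[-3.2, 20.1, 0], [-9.2, 18.1, 0], [-14.4, 14.4, 0], [-18.1, 9.2, 0], [0, 0, 0], [0, 0, 0], [0, 0, 0], [0, 0, 0], [0, 0, -30], [0, 0, -20]], "grip": [1, 1, 1, 1, 1, -1, -1, -1, -1, -1]}}

```text
time_s: 25.7
ee_pos: [570.0, -158.1, 313.8]
eef_rot: [0.0, 0.694, 0.72, -0.0]
wrist_force: [-0.1, -0.9, -0.1]
finger_gap: 0.998
grip_force: 0.0
```

Run:
```python
from h import *
state();plan(424,9.1,312,92.06);plan(420.5,129.3,241,92.06)
```

```text
t 25.7 tcp [ 570.  -158.1  313.8] q [ 1.000e-04  6.942e-01  7.197e-01 -1.000e-04] F [-0.1 -0.9 -0.1] gap 0.998 gf 0.0
tilt fix tool [-0.      0.0003 -0.    ] yaw 92.07 turn about tool z 0.0001
yaw now 92.07 travel after turn [ 172.3 -139.9    1.8] len 222
tilt fix tool [-0.      0.0003 -0.    ] yaw 92.07 turn about tool z 0.0001
yaw now 92.07 travel after turn [ 292.5 -139.1   72.8] len 332
```

{"name": "jog_arm", "arguments": {"angular": [[0, 0, 0], [0, 0, 0], [0, 0, 0], [0, 0, 0], [0, 0, 0], [0, 0, 0], [0, 0, 0], [0, 0, 0], [0, 0, 0]], "travel": [[34, -28, 0], [34, -28, 0], [34, -28, 0], [34, -28, 0], [36, -28, 0], [0, 0, 40], [0, 0, 34], [0, 0, 0], [0, 0, 0]], "grip": [-1, -1, -1, -1, -1, -1, -1, -1, -1]}}

```text
time_s: 26.82
ee_pos: [424.6, 8.7, 240.0]
eef_rot: [0.0, 0.694, 0.72, 0.0]
wrist_force: [0.8, 0.4, 0.3]
finger_gap: 1.0
grip_force: 0.0
```

Run:
```python
from h import *
snap("w8");plan(420.5,129.3,241,92.06)
```

```text
t 26.82 tcp [424.6   8.7 240. ] q [4.000e-04 6.943e-01 7.197e-01 2.000e-04] F [0.8 0.4 0.3] gap 1.0 gf 0.0
tilt fix tool [0.0016 0.0004 0.    ] yaw 92.05 turn about tool z -0.0001
yaw now 92.05 travel after turn [120.8   0.   -0.8] len 121
```

{"name": "jog_arm", "arguments": {"angular": [[0, 0, 0], [0, 0, 0], [0, 0, 0], [0, 0, 0], [0, 0, 0]], "travel": [[40, 0, 0], [40, 0, 0], [40, 0, 0], [0, 0, 0], [0, 0, 0]], "grip": [-1, -1, -1, -1, -1]}}

```text
time_s: 27.5
ee_pos: [420.3, 128.6, 239.7]
eef_rot: [0.001, 0.694, 0.72, 0.0]
wrist_force: [-0.5, -0.2, -0.1]
finger_gap: 0.998
grip_force: 0.0
```

Run:
```python
from h import *
snap("w9")
out=[]
for n in("w8","w9"):
    m=ld(n);u,v=proj("wrist",(420,114,98),m).round().astype(int);print(n,u,v)
    im=cv2.imread(f"pics/{n}.png")[:,:,::-1]
    x0=u-33;y0=max(0,v-40);crop(im,x0,y0,x0+66,y0+80,6,"pics/t.png");out.append(cv2.imread("pics/t.png"));print(x0,y0)
cv2.imwrite("pics/w89.png",np.hstack(out))
```

```text
t 27.5 tcp [420.3 128.6 239.7] q [5.000e-04 6.941e-01 7.199e-01 4.000e-04] F [-0.5 -0.2 -0.1] gap 0.998 gf 0.0
w8 321 60
288 20
w9 321 230
288 190
```

View pics/w89.png

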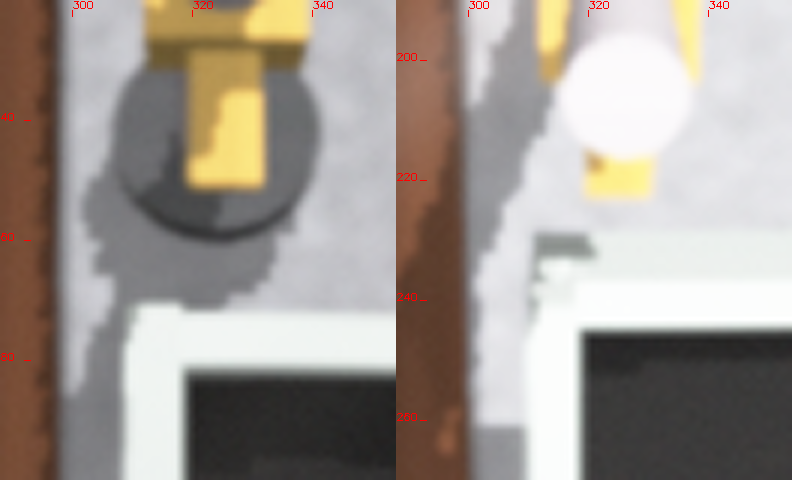

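Run:
```python
from h import *
L={n:ld(n) for n in("w5","w6","w7","w8","w9")}
def solve(obs):  # all views, edge parallel to station x: intersect vertical planes -> use y,z only at x=425
    A=[];B=[]
    for n,px in obs:
        o,d=ray("wrist",px,L[n]); 
        # plane containing ray and station x axis
        nrm=np.cross(d,[np.cos(.035),np.sin(.035),0]);A.append(nrm[1:]/np.linalg.norm(nrm));B.append(nrm@o/np.linalg.norm(nrm)-nrm[0]/np.linalg.norm(nrm)*425)
    s,*_=np.linalg.lstsq(np.array(A),np.array(B),rcond=None);return s.round(2)
print("before side",solve([("w5",(340,25.7)),("w7",(335,74.6)),("w6",(335,230.2))])+[0,8])
print("after side",solve([("w8",(335,71.2)),("w9",(335,236.2))])+[0,8])
print("before rim w5,w7",solve([("w5",(322,22)),("w7",(315,73.3))]))
for yc in (233,235,236): print("before rim",yc,solve([("w5",(322,22)),("w7",(315,73.3)),("w6",(315,yc))]))
for yc in (239,240,241,242): print("after rim",yc,solve([("w8",(313,70.1)),("w9",(313,yc))]))
print("tip after",tri(ray("wrist",(325.2,50.75),L["w8"]),ray("wrist",(324.8,222.4),L["w9"])))
for n,p in(("w8",(313,70.1)),("w7",(315,73.3)),("w5",(322,22))):
    o,d=ray("wrist",p,L[n]);t=(np.array([106.5,107.5,108.5])-o[1])/d[1];print(n,"z if y=106.5..108.5",(o[2]+t*d[2]).round(1))
```

```text
before side [106.97  87.83]
after side [107.09 101.06]
before rim w5,w7 [106.36  90.87]
before rim 233 [107.29  86.88]
before rim 235 [106.7  89.4]
before rim 236 [106.41  90.64]
after rim 239 [107.03  98.35]
after rim 240 [106.82  99.75]
after rim 241 [106.62 101.13]
after rim 242 [106.42 102.51]
tip after (array([422.7335761 , 120.36114842,  99.3300493 ]), [np.float64(0.06547335548025261), np.float64(0.06547335548013967)])
w8 z if y=106.5..108.5 [99.6 92.7 85.8]
w7 z if y=106.5..108.5 [87.4 80.1 72.7]
w5 z if y=106.5..108.5 [89.3 86.1 82.9]
```

Sideways stereo puts the rim within about 1.5 mm of the pointer. I'll confirm by touching both lightly with the closed fingertips.

{"name": "jog_arm", "arguments": {"angular": [[0, 0, 0], [0, 0, 0], [0, 0, 0], [0, 0, 0], [0, 0, 0], [0, 0, 0], [0, 0, 0], [0, 0, 0]], "travel": [[-8, 2.7, 0], [0, 0, 0], [0, 0, 0], [0, 0, 20], [0, 0, 20], [0, 0, 19.5], [0, 0, 0], [0, 0, 0]], "grip": [1, 1, 1, 1, 1, 1, 1, 1], "squeeze": 20}}

```text
time_s: 28.55
ee_pos: [423.1, 120.9, 180.0]
eef_rot: [0.0, 0.694, 0.72, 0.0]
wrist_force: [0.3, 0.1, 0.6]
finger_gap: 0.002
grip_force: 0.0
```

{"name": "jog_arm", "arguments": {"angular": [[0, 0, 0], [0, 0, 0], [0, 0, 0]], "travel": [[0, 0, 2], [0, 0, 0], [0, 0, 0]], "grip": [1, 1, 1]}}

```text
time_s: 28.92
ee_pos: [422.9, 120.9, 177.6]
eef_rot: [0.0, 0.694, 0.72, 0.0]
wrist_force: [-0.1, -0.2, 0.7]
finger_gap: 0.002
grip_force: 0.0
```

{"name": "jog_arm", "arguments": {"angular": [[0, 0, 0], [0, 0, 0], [0, 0, 0]], "travel": [[0, 0, 1], [0, 0, 0], [0, 0, 0]], "grip": [1, 1, 1]}}

```text
time_s: 29.3
ee_pos: [422.8, 120.8, 176.4]
eef_rot: [-0.0, 0.694, 0.72, -0.0]
wrist_force: [-0.4, -0.6, 0.8]
finger_gap: 0.002
grip_force: 0.0
```

{"name": "jog_arm", "arguments": {"angular": [[0, 0, 0], [0, 0, 0], [0, 0, 0]], "travel": [[0, 0, 1], [0, 0, 0], [0, 0, 0]], "grip": [1, 1, 1]}}

```text
time_s: 29.68
ee_pos: [422.8, 120.8, 175.4]
eef_rot: [-0.0, 0.694, 0.72, -0.0]
wrist_force: [-0.1, -0.0, -0.5]
finger_gap: 0.001
grip_force: 0.0
```

{"name": "jog_arm", "arguments": {"angular": [[0, 0, 0], [0, 0, 0], [0, 0, 0]], "travel": [[0, 0, 1], [0, 0, 0], [0, 0, 0]], "grip": [1, 1, 1]}}

```text
time_s: 30.05
ee_pos: [422.8, 120.8, 174.4]
eef_rot: [-0.0, 0.694, 0.72, 0.0]
wrist_force: [-0.3, -0.4, 0.0]
finger_gap: -0.002
grip_force: 0.0
```

{"name": "jog_arm", "arguments": {"angular": [[0, 0, 0], [0, 0, 0], [0, 0, 0]], "travel": [[0, 0, 1], [0, 0, 0], [0, 0, 0]], "grip": [1, 1, 1]}}

```text
time_s: 30.42
ee_pos: [422.9, 120.8, 173.4]
eef_rot: [0.0, 0.694, 0.72, 0.0]
wrist_force: [0.9, 0.6, 0.5]
finger_gap: 0.0
grip_force: 0.4
```

{"name": "jog_arm", "arguments": {"angular": [[0, 0, 0], [0, 0, 0], [0, 0, 0]], "travel": [[0, 0, 1], [0, 0, 0], [0, 0, 0]], "grip": [1, 1, 1]}}

```text
time_s: 30.8
ee_pos: [422.9, 120.9, 172.7]
eef_rot: [0.0, 0.694, 0.72, 0.0]
wrist_force: [-1.1, -0.5, 5.3]
finger_gap: 0.001
grip_force: 2.6
```

{"name": "jog_arm", "arguments": {"angular": [[0, 0, 0], [0, 0, 0], [0, 0, 0], [0, 0, 0], [0, 0, 0]], "travel": [[0, 0, -10], [-28, -6, 0], [0, 0, 5], [0, 0, 0], [0, 0, 0]], "grip": [1, 1, 1, 1, 1]}}

```text
time_s: 31.42
ee_pos: [417.9, 93.1, 177.5]
eef_rot: [-0.0, 0.694, 0.72, 0.0]
wrist_force: [0.1, 0.3, -1.0]
finger_gap: -0.0
grip_force: 0.0
```

{"name": "jog_arm", "arguments": {"angular": [[0, 0, 0], [0, 0, 0], [0, 0, 0]], "travel": [[0, 0, 1], [0, 0, 0], [0, 0, 0]], "grip": [1, 1, 1]}}

```text
time_s: 31.8
ee_pos: [417.8, 92.8, 176.4]
eef_rot: [0.0, 0.694, 0.72, 0.0]
wrist_force: [0.2, 0.4, -0.0]
finger_gap: 0.001
grip_force: 0.0
```

{"name": "jog_arm", "arguments": {"angular": [[0, 0, 0], [0, 0, 0], [0, 0, 0]], "travel": [[0, 0, 1], [0, 0, 0], [0, 0, 0]], "grip": [1, 1, 1]}}

```text
time_s: 32.17
ee_pos: [417.8, 92.6, 175.4]
eef_rot: [-0.0, 0.694, 0.72, -0.0]
wrist_force: [-0.9, -0.2, 0.3]
finger_gap: -0.002
grip_force: 0.0
```

{"name": "jog_arm", "arguments": {"angular": [[0, 0, 0], [0, 0, 0], [0, 0, 0]], "travel": [[0, 0, 1], [0, 0, 0], [0, 0, 0]], "grip": [1, 1, 1]}}

```text
time_s: 32.55
ee_pos: [417.8, 92.6, 174.4]
eef_rot: [-0.0, 0.694, 0.72, -0.0]
wrist_force: [-0.1, 0.9, 0.2]
finger_gap: 0.0
grip_force: 0.0
```

{"name": "jog_arm", "arguments": {"angular": [[0, 0, 0], [0, 0, 0], [0, 0, 0]], "travel": [[0, 0, 1], [0, 0, 0], [0, 0, 0]], "grip": [1, 1, 1]}}

```text
time_s: 32.92
ee_pos: [417.9, 92.6, 173.8]
eef_rot: [0.0, 0.694, 0.72, 0.0]
wrist_force: [-2.6, -0.6, 8.4]
finger_gap: -0.003
grip_force: 4.0
```

{"name": "jog_arm", "arguments": {"angular": [[0, 0, 0], [0, 0, 0], [0, 0, 0]], "travel": [[0, 0, 1], [0, 0, 0], [0, 0, 0]], "grip": [1, 1, 1]}}

```text
time_s: 33.3
ee_pos: [417.9, 92.7, 173.7]
eef_rot: [0.0, 0.694, 0.72, 0.0]
wrist_force: [-6.3, -0.6, 22.5]
finger_gap: -0.002
grip_force: 11.7
```

{"name": "jog_arm", "arguments": {"angular": [[0, 0, 0], [0, 0, 0], [0, 0, 0]], "travel": [[0, 0, 1], [0, 0, 0], [0, 0, 0]], "grip": [1, 1, 1]}}

```text
time_s: 33.67
ee_pos: [418.0, 92.7, 173.5]
eef_rot: [0.001, 0.694, 0.72, 0.001]
wrist_force: [-11.2, -1.0, 38.8]
finger_gap: -0.0
grip_force: 19.4
```

The rim top is about 1.1 mm above the pointer's top face, and the tip may be slightly lower still. I'll wind back about 1.7 mm, allowing for socket play, and probe again.

{"name": "jog_arm", "arguments": {"angular": [[0, 0, 0], [0, 0, 0], [0, 0, 0], [0, 0, 0], [0, 0, 0], [0, 0, 0], [0, 0, 0], [0, 0, 0], [0, 0, 0], [0, 0, 0], [0, 0, 0], [0, 0, 0], [0, 0, 0], [0, 0, 0]], "travel": [[0, 0, -20], [0, 0, -40], [0, 0, -40], [0, 0, -40], [-51, 28, 0], [-51, 28, 0], [-51, 28, 0], [-51, 29, 0], [-52, 29.5, 0], [0, 0, 0], [0, 0, 30], [0, 0, 19], [0, 0, 0], [0, 0, 0]], "grip": [1, 1, -1, -1, -1, -1, -1, -1, -1, -1, -1, -1, -1, -1]}}

```text
time_s: 35.42
ee_pos: [569.6, -157.8, 263.3]
eef_rot: [0.0, 0.694, 0.72, 0.0]
wrist_force: [-0.2, 0.8, -0.1]
finger_gap: 1.006
grip_force: 0.0
```

Run:
```python
from h import *
state();plan(570,-158.1,263.4,92.06)
```

```text
t 35.42 tcp [ 569.6 -157.8  263.3] q [4.000e-04 6.941e-01 7.199e-01 2.000e-04] F [-0.2  0.8 -0.1] gap 1.006 gf 0.0
tilt fix tool [ 0.0008  0.0003 -0.    ] yaw 92.09 turn about tool z 0.0005
yaw now 92.09 travel after turn [-0.4  0.4 -0.1] len 1
```

{"name": "jog_arm", "arguments": {"angular": [[0, 0, 0], [0, 0, 0], [0, 0, 0], [0, 0, 0], [0, 0, 0], [0, 0, 0], [0, 0, 0], [0, 0, 0], [0, 0, 0], [0, 0, 0], [0, 0, 0], [0, 0, 0], [0, 0, 0]], "travel": [[0, 0, 0], [0, 0, 0], [0, 0, 0], [0, 0, 0], [14.2, -6.9, 0], [12.1, -10.3, 0], [9.3, -12.8, 0], [5.9, -14.7, 0], [2.2, -15.7, 0], [-1.7, -15.7, 0], [-5.4, -14.9, 0], [0, 0, 0], [0, 0, 0]], "grip": [1, 1, 1, 1, 1, 1, 1, 1, 1, 1, 1, 1, 1], "squeeze": 40}}

```text
time_s: 37.05
ee_pos: [477.5, -125.6, 262.4]
eef_rot: [0.002, 0.695, 0.719, -0.001]
wrist_force: [5.1, -8.4, -6.6]
finger_gap: 0.246
grip_force: 40.1
```

{"name": "jog_arm", "arguments": {"angular": [[0, 0, 0], [0, 0, 0], [0, 0, 0], [0, 0, 0], [0, 0, 0], [0, 0, 0], [0, 0, 0], [0, 0, 0], [0, 0, 0], [0, 0, 0], [0, 0, 0], [0, 0, 0], [0, 0, 0], [0, 0, 0], [0, 0, 0]], "travel": [[0, 0, 0], [0, 0, 0], [0, 0, 0], [0, 0, -30], [0, 0, -20], [55, -13, 0], [55, -13, 0], [55, -13, 0], [54, -12.5, 0], [0, 0, 35], [0, 0, 40], [0, 0, 40], [0, 0, 21], [0, 0, 0], [0, 0, 0]], "grip": [-1, -1, -1, -1, -1, 1, 1, 1, 1, 1, 1, 1, 1, 1, 1], "squeeze": 20}}

```text
time_s: 38.92
ee_pos: [418.3, 92.3, 177.2]
eef_rot: [0.0, 0.694, 0.72, 0.0]
wrist_force: [-0.3, 0.1, 0.4]
finger_gap: 0.001
grip_force: 0.0
```

Run:
```python
from h import *
state();plan(417.9,92.6,176.0,92.06)
```

```text
t 38.92 tcp [418.3  92.3 177.2] q [3.000e-04 6.943e-01 7.197e-01 4.000e-04] F [-0.3  0.1  0.4] gap 0.001 gf 0.0
tilt fix tool [ 0.001  -0.0001  0.    ] yaw 92.06 turn about tool z 0.0001
yaw now 92.06 travel after turn [ 0.3 -0.4  1.2] len 1
```

{"name": "jog_arm", "arguments": {"angular": [[0, 0, 0], [0, 0, 0], [0, 0, 0], [0, 0, 0]], "travel": [[0, 0, 2], [0, 0, 1.7], [0, 0, 0], [0, 0, 0]], "grip": [1, 1, 1, 1]}}

```text
time_s: 39.42
ee_pos: [417.8, 92.2, 172.8]
eef_rot: [0.0, 0.694, 0.72, 0.0]
wrist_force: [-0.3, -0.1, 0.4]
finger_gap: 0.001
grip_force: 0.0
```

{"name": "jog_arm", "arguments": {"angular": [[0, 0, 0], [0, 0, 0], [0, 0, 0]], "travel": [[0, 0, 1], [0, 0, 0], [0, 0, 0]], "grip": [1, 1, 1]}}

```text
time_s: 39.8
ee_pos: [417.9, 92.2, 172.5]
eef_rot: [0.0, 0.694, 0.72, 0.0]
wrist_force: [-3.9, -0.7, 12.8]
finger_gap: -0.0
grip_force: 6.8
```

{"name": "jog_arm", "arguments": {"angular": [[0, 0, 0], [0, 0, 0], [0, 0, 0]], "travel": [[0, 0, 1], [0, 0, 0], [0, 0, 0]], "grip": [1, 1, 1]}}

```text
time_s: 40.17
ee_pos: [418.0, 92.3, 172.3]
eef_rot: [0.0, 0.694, 0.72, 0.0]
wrist_force: [-8.8, -0.5, 29.6]
finger_gap: -0.002
grip_force: 14.6
```

{"name": "jog_arm", "arguments": {"angular": [[0, 0, 0], [0, 0, 0], [0, 0, 0]], "travel": [[0, 0, 1], [0, 0, 0], [0, 0, 0]], "grip": [1, 1, 1]}}

```text
time_s: 40.55
ee_pos: [418.0, 92.3, 172.2]
eef_rot: [0.001, 0.694, 0.72, 0.001]
wrist_force: [-12.7, -1.8, 43.7]
finger_gap: -0.004
grip_force: 22.3
```

The rim now touches at 172.5 and the pointer top at 172.8, so they are level. Next I'll park the crank, gripping its fin at a yaw of about 120°.

{"name": "jog_arm", "arguments": {"angular": [[0, 0, 0], [0, 0, 0], [0, 0, 0], [0, 0, 0], [0, 0, -0.163], [0, 0, -0.163], [0, 0, -0.162], [0, 0, 0]], "travel": [[0, 0, -20], [0, 0, -40], [0, 0, -40], [0, 0, -40], [0, 0, 0], [0, 0, 0], [0, 0, 0], [0, 0, 0]], "grip": [1, -1, -1, -1, -1, -1, -1, -1]}}

```text
time_s: 41.55
ee_pos: [417.7, 92.2, 309.7]
eef_rot: [-0.0, 0.5, 0.866, -0.0]
wrist_force: [-0.3, -0.2, -0.2]
finger_gap: 0.997
grip_force: 0.0
```

Run:
```python
from h import *
state();plan(510,-181.4,312,120)
```

```text
t 41.55 tcp [417.7  92.2 309.7] q [-0.      0.5003  0.8659 -0.    ] F [-0.3 -0.2 -0.2] gap 0.997 gf 0.0
tilt fix tool [-0. -0. -0.] yaw 119.96 turn about tool z -0.0006
yaw now 119.96 travel after turn [-283.1  -56.9   -2.3] len 289
```

{"name": "jog_arm", "arguments": {"angular": [[0, 0, 0], [0, 0, 0], [0, 0, 0], [0, 0, 0], [0, 0, 0], [0, 0, 0], [0, 0, 0], [0, 0, 0], [0, 0, 0], [0, 0, 0], [0, 0, 0], [0, 0, 0], [0, 0, 0], [0, 0, 0], [0, 0, 0]], "travel": [[-56, -11, 0], [-57, -11, 0], [-57, -11, 0], [-57, -12, 0], [-56, -12, 0], [0, 0, 0], [0, 0, 30], [0, 0, 25], [0, 0, 12.7], [0, 0, 0], [0, 0, 0], [0, 0, 0], [0, 0, 0], [0, 0, 0], [0, 0, 0]], "grip": [-1, -1, -1, -1, -1, -1, -1, -1, -1, -1, 1, 1, 1, 1, 1], "squeeze": 60}}

```text
time_s: 43.42
ee_pos: [510.4, -181.5, 242.6]
eef_rot: [0.001, 0.5, 0.866, 0.0]
wrist_force: [0.7, -0.2, 4.9]
finger_gap: 0.27
grip_force: 58.4
```

Run:
```python
from h import *
state()
```

```text
t 43.42 tcp [ 510.4 -181.5  242.6] q [6.000e-04 4.999e-01 8.661e-01 1.000e-04] F [ 0.7 -0.2  4.9] gap 0.27 gf 58.4
```

{"name": "jog_arm", "arguments": {"angular": [[0, 0, 0], [0, 0, 0], [0, 0, 0], [0, 0, 0], [0, 0, 0], [0, 0, 0], [0, 0, 0], [0, 0, 0], [0, 0, 0], [0, 0, 0], [0, 0, 0], [0, 0, 0], [0, 0, 0], [0, 0, 0], [0, 0, 0]], "travel": [[0, 0, -5], [0, 0, -10], [0, 0, -20], [0, 0, -20], [0, 0, 0], [-40, -21, 0], [-41, -21, 0], [-41, -22, 0], [-40, -22, 0], [0, 0, 40], [0, 0, 40], [0, 0, 40], [0, 0, 30], [0, 0, 14], [0, 0, 0]], "grip": [1, 1, 1, 1, 1, 1, 1, 1, 1, 1, 1, 1, 1, 1, 1]}}

```text
time_s: 45.3
ee_pos: [516.1, -364.2, 132.1]
eef_rot: [-0.001, 0.5, 0.866, 0.0]
wrist_force: [-0.1, -0.9, -3.4]
finger_gap: 0.269
grip_force: 59.9
```

{"name": "jog_arm", "arguments": {"angular": [[0, 0, 0], [0, 0, 0], [0, 0, 0]], "travel": [[0, 0, 4], [0, 0, 3], [0, 0, 0]], "grip": [1, 1, 1]}}

```text
time_s: 45.68
ee_pos: [516.8, -364.7, 126.4]
eef_rot: [0.0, 0.5, 0.866, -0.0]
wrist_force: [0.9, 0.6, -4.4]
finger_gap: 0.271
grip_force: 60.0
```

{"name": "jog_arm", "arguments": {"angular": [[0, 0, 0], [0, 0, 0], [0, 0, 0], [0, 0, 0], [0, 0, 0], [0, 0, 0], [0, 0, 0], [0, 0, 0], [0, 0, 0], [0, 0, 0]], "travel": [[0, 0, 1], [0, 0, 0], [0, 0, 0], [0, 0, 0], [0, 0, 0], [0, 0, -30], [0, 0, -60], [0, 0, -60], [0, 0, -50], [0, 0, 0]], "grip": [1, 1, -1, -1, -1, -1, -1, -1, -1, -1]}}

```text
time_s: 46.92
ee_pos: [517.9, -365.7, 329.5]
eef_rot: [0.004, 0.5, 0.866, -0.001]
wrist_force: [0.8, -1.0, -0.3]
finger_gap: 1.003
grip_force: 0.0
```

Run:
```python
from h import *
f1=lambda x,y:(255+(x+.5)/4-.5,100+(y+.5)/4-.5)
A=onz("top",f1(20,110),252);B=onz("top",f1(137,110),252);print(A,B)
state();plan(680,145,345,92)
im,m=snap("w10")
print([proj("wrist",p,m).round() for p in((517,-364.5,3),(517,-364.5,81))])
cv2.imwrite("pics/x.png",0*im)
```

```text
[678.26142876 174.93980452 252.        ] [680.66592406  96.27663617 252.        ]
t 46.92 tcp [ 517.9 -365.7  329.5] q [ 3.800e-03  4.998e-01  8.661e-01 -8.000e-04] F [ 0.8 -1.  -0.3] gap 1.003 gf 0.0
tilt fix tool [ 0.0024  0.0074 -0.    ] yaw 120.03 turn about tool z 0.4892
yaw now 120.03 travel after turn [504.7 179.8 -15.5] len 536
t 46.92 tcp [ 517.9 -365.7  329.5] q [ 3.800e-03  4.998e-01  8.661e-01 -8.000e-04] F [ 0.8 -1.  -0.3] gap 1.003 gf 0.0
[array([320., 165.]), array([321., 178.])]
```

{"name": "jog_arm", "arguments": {"angular": [[0, 0, 0.163], [0, 0, 0.163], [0, 0, 0.163], [0, 0, 0], [0, 0, 0], [0, 0, 0], [0, 0, 0], [0, 0, 0], [0, 0, 0], [0, 0, 0], [0, 0, 0], [0, 0, 0], [0, 0, 0], [0, 0, 0], [0, 0, 0], [0, 0, 0], [0, 0, 0]], "travel": [[0, 0, -10], [0, 0, -10], [0, 0, -10], [46, 16.3, 0], [46, 16.3, 0], [46, 16.3, 0], [46, 16.3, 0], [46, 16.3, 0], [46, 16.3, 0], [46, 16.3, 0], [46, 16.3, 0], [46, 16.3, 0], [46, 16.3, 0], [45, 16, 0], [0, 0, 0], [0, 0, 0], [0, 0, 0]], "grip": [-1, -1, -1, -1, -1, -1, -1, -1, -1, -1, -1, -1, -1, -1, -1, -1, -1]}}

```text
time_s: 49.1
ee_pos: [677.6, 145.2, 354.5]
eef_rot: [-0.0, 0.695, 0.719, -0.0]
wrist_force: [-0.1, -0.4, 0.1]
finger_gap: 1.0
grip_force: 0.0
```

Run:
```python
from h import *
o=state();print(o["q"].round(2));plan(679.2,145,304,92)
```

```text
t 49.1 tcp [677.6 145.2 354.5] q [-2.000e-04  6.951e-01  7.189e-01 -5.000e-04] F [-0.1 -0.4  0.1] gap 1.0 gf 0.0
[ 0.11  0.63  0.51  1.46 -0.    1.64]
tilt fix tool [-0.001   0.0003 -0.    ] yaw 91.93 turn about tool z -0.0012
yaw now 91.93 travel after turn [-0.2  1.6 50.5] len 51
```

{"name": "jog_arm", "arguments": {"angular": [[0, 0, 0], [0, 0, 0], [0, 0, 0], [0, 0, 0], [0, 0, 0], [0, 0, 0], [0, 0, 0], [0, 0, 0]], "travel": [[0, 1.6, 20], [0, 0, 20], [0, 0, 10], [0, 0, 0], [0, 0, 0], [0, 0, 0], [0, 0, 0], [0, 0, 0]], "grip": [-1, -1, -1, -1, 0.4, 0.4, 0.4, 0.4], "squeeze": 40}}

```text
time_s: 50.1
ee_pos: [679.5, 146.5, 305.2]
eef_rot: [0.0, 0.695, 0.719, 0.0]
wrist_force: [0.4, 0.6, -0.7]
finger_gap: 0.297
grip_force: 0.0
```

Run:
```python
from h import *
o=state();snap("w11")
```

```text
t 50.1 tcp [679.5 146.5 305.2] q [1.000e-04 6.946e-01 7.194e-01 1.000e-04] F [ 0.4  0.6 -0.7] gap 0.297 gf 0.0
t 50.1 tcp [679.5 146.5 305.2] q [1.000e-04 6.946e-01 7.194e-01 1.000e-04] F [ 0.4  0.6 -0.7] gap 0.297 gf 0.0
```

View pics/w11.png

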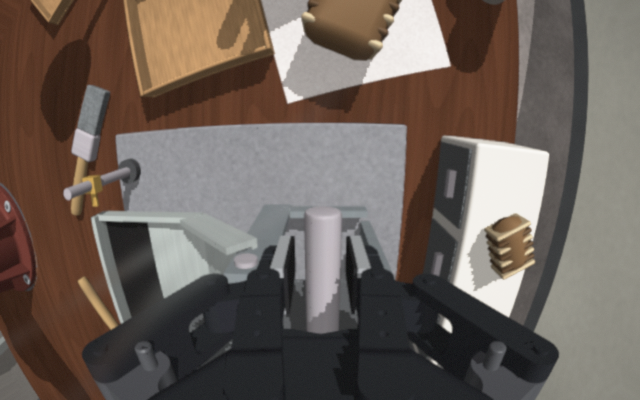

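The bar (322,265) is caged between the fingers. I'll pull the bin forward.

{"name": "jog_arm", "arguments": {"angular": [[0, 0, 0], [0, 0, 0], [0, 0, 0], [0, 0, 0], [0, 0, 0], [0, 0, 0], [0, 0, 0], [0, 0, 0], [0, 0, 0], [0, 0, 0], [0, 0, 0], [0, 0, 0], [0, 0, 0], [0, 0, 0], [0, 0, 0], [0, 0, 0], [0, 0, 0], [0, 0, 0], [0, 0, 0], [0, 0, 0]], "travel": [[0, -7.6, -4.4], [0, -7.6, -4.3], [0, -8.2, -3], [0, -8.2, -2.9], [0, -8.6, -1.5], [0, -8.5, -1.4], [0, -8.8, 0], [0, -8.7, 0], [0, -8.6, 1.5], [0, -8.5, 1.6], [0, -8.2, 3], [0, -8.2, 3], [0, -7.5, 4.4], [0, -7.5, 4.4], [0, -6.7, 5.6], [0, -6.7, 5.6], [0, -5.6, 6.7], [0, -5.5, 6.7], [0, -4.4, 7.6], [0, -4.3, 7.6]], "grip": [0.4, 0.4, 0.4, 0.4, 0.4, 0.4, 0.4, 0.4, 0.4, 0.4, 0.4, 0.4, 0.4, 0.4, 0.4, 0.4, 0.4, 0.4, 0.4, 0.4]}}

```text
time_s: 52.65
ee_pos: [531.4, 141.2, 264.3]
eef_rot: [0.0, 0.695, 0.719, -0.0]
wrist_force: [0.9, -0.1, 0.2]
finger_gap: 0.301
grip_force: 0.3
```

{"name": "jog_arm", "arguments": {"angular": [[0, 0, 0], [0, 0, 0], [0, 0, 0], [0, 0, 0], [0, 0, 0], [0, 0, 0], [0, 0, 0], [0, 0, 0]], "travel": [[0, -3, 0], [0, -3, 0], [0, -1.5, 0], [0, 0, 0], [0, 0, 0], [0, 0, 0], [0, 0, 0], [0, 0, 0]], "grip": [0.4, 0.4, 0.4, 0.4, 0.4, 0.4, 0.4, 0.4]}}

```text
time_s: 53.65
ee_pos: [527.0, 141.1, 265.9]
eef_rot: [0.002, 0.695, 0.719, 0.002]
wrist_force: [11.5, 0.5, -3.3]
finger_gap: 0.301
grip_force: 5.8
```

Run:
```python
from h import *
o=state();snap("w12")
for n in("top","scene"): cv2.imwrite(f"pics/{n}1.png",bot.capture(n)[:,:,::-1])
# brown segmentation in top, around station
im=cv2.imread("pics/top1.png");hsv=cv2.cvtColor(im,cv2.COLOR_BGR2HSV)
m=cv2.inRange(hsv,(8,70,60),(22,255,255));m[:,:286]=0;m[:,372:]=0;m[:105]=0;m[232:]=0
n,l,s,c=cv2.connectedComponentsWithStats(m)
for i in range(1,n):
    if s[i,4]>8: print(s[i],c[i].round(1))
```

```text
t 53.65 tcp [527.  141.1 265.9] q [0.0022 0.6947 0.7193 0.0025] F [11.5  0.5 -3.3] gap 0.301 gf 5.8
t 53.65 tcp [527.  141.1 265.9] q [0.0022 0.6947 0.7193 0.0025] F [11.5  0.5 -3.3] gap 0.301 gf 5.8
[286 105  86   8 504] [327.3 107.9]
[314 186  10  16 149] [318.8 193.5]
[330 186  10  19 169] [334.8 194.3]
[346 190  11  20 192] [351.  199.6]
[297 194  11  20 198] [302.5 203.8]
[352 231  12   1  12] [357.5 231. ]
```

All four teeth are on the tray and the bin is at its stop. I'll push it home.

{"name": "jog_arm", "arguments": {"angular": [[0, 0, 0], [0, 0, 0], [0, 0, 0], [0, 0, 0], [0, 0, 0], [0, 0, 0], [0, 0, 0], [0, 0, 0], [0, 0, 0], [0, 0, 0], [0, 0, 0], [0, 0, 0], [0, 0, 0], [0, 0, 0], [0, 0, 0], [0, 0, 0], [0, 0, 0], [0, 0, 0], [0, 0, 0], [0, 0, 0]], "travel": [[0, 7.5, 0], [0, 4.3, -7.6], [0, 4.4, -7.6], [0, 5.5, -6.7], [0, 5.6, -6.7], [0, 6.7, -5.6], [0, 6.7, -5.6], [0, 7.5, -4.4], [0, 7.5, -4.4], [0, 8.2, -3], [0, 8.2, -3], [0, 8.5, -1.6], [0, 8.6, -1.5], [0, 8.7, 0], [0, 8.8, 0], [0, 8.5, 1.4], [0, 8.6, 1.5], [0, 8.2, 2.9], [0, 8.2, 3], [0, 7.6, 4.3]], "grip": [0.4, 0.4, 0.4, 0.4, 0.4, 0.4, 0.4, 0.4, 0.4, 0.4, 0.4, 0.4, 0.4, 0.4, 0.4, 0.4, 0.4, 0.4, 0.4, 0.4]}}

```text
time_s: 56.3
ee_pos: [672.5, 146.2, 309.2]
eef_rot: [0.0, 0.695, 0.719, 0.0]
wrist_force: [0.1, 0.8, 0.3]
finger_gap: 0.299
grip_force: 0.0
```

{"name": "jog_arm", "arguments": {"angular": [[0, 0, 0], [0, 0, 0], [0, 0, 0], [0, 0, 0], [0, 0, 0], [0, 0, 0]], "travel": [[0, 7.6, 4.4], [0, 3, 2], [0, 2.5, 1], [0, 0, 0], [0, 0, 0], [0, 0, 0]], "grip": [0.4, 0.4, 0.4, 0.4, 0.4, 0.4]}}

```text
time_s: 57.05
ee_pos: [684.9, 146.6, 302.2]
eef_rot: [0.0, 0.695, 0.719, 0.0]
wrist_force: [0.7, 0.2, -0.1]
finger_gap: 0.3
grip_force: 0.0
```

Run:
```python
from h import *
o=state()
im=cv2.cvtColor(bot.capture("top"),cv2.COLOR_RGB2BGR);cv2.imwrite("pics/top2.png",im);hsv=cv2.cvtColor(im,cv2.COLOR_BGR2HSV)
m=cv2.inRange(hsv,(8,70,60),(22,255,255));m[:,:286]=0;m[:,372:]=0;m[:112]=0;m[232:]=0
n,l,s,c=cv2.connectedComponentsWithStats(m)
for i in range(1,n):
    if s[i,4]>8:
        ys,xs=np.nonzero(l==i);r=cv2.minAreaRect(np.c_[xs,ys].astype(np.float32));print(s[i],c[i].round(1),np.round(r[1],1),round(r[2],1),onz("top",c[i],97).round(1))
```

```text
t 57.05 tcp [684.9 146.6 302.2] q [1.000e-04 6.946e-01 7.194e-01 1.000e-04] F [ 0.7  0.2 -0.1] gap 0.3 gf 0.0
[314 182  10  21 201] [318.5 191.9] [20.  9.] 90.0 [520.4  11.   97. ]
[330 184  10  21 198] [334.5 193.6] [20.  9.] 90.0 [516.4 -37.8  97. ]
[346 189  12  21 204] [350.9 199.5] [20.2 10.7] 83.3 [500.1 -87.6  97. ]
[297 193  12  22 207] [302.4 203.7] [10.9 20.3] 5.7 [483.1  58.5  97. ]
[347 231  15   1  15] [354. 231.] [14.  0.] 180.0 [405.2 -99.2  97. ]
[363 231   9   1   9] [367. 231.] [8. 0.] 180.0 [ 406.3 -138.4   97. ]
```

{"name": "jog_arm", "arguments": {"angular": [[0, 0, 0], [0, 0, 0], [0, 0, 0]], "travel": [[0, 3, 0], [0, 0, 0], [0, 0, 0]], "grip": [0.4, 0.4, 0.4]}}

```text
time_s: 57.48
ee_pos: [686.0, 146.7, 301.8]
eef_rot: [-0.002, 0.695, 0.719, -0.002]
wrist_force: [-10.6, -0.1, 3.8]
finger_gap: 0.3
grip_force: 5.3
```

{"name": "jog_arm", "arguments": {"angular": [[0, 0, 0], [0, 0, 0], [0, 0, 0], [0, 0, 0], [0, 0, 0], [0, 0, -0.1745], [0, 0, -0.1745], [0, 0, -0.1745], [0, 0, -0.1745], [0, 0, -0.1745], [0, 0, -0.1745], [0, 0, -0.1745], [0, 0, -0.1745], [0, 0, -0.1745]], "travel": [[0, -4, 0], [0, 0, 0], [0, 0, 0], [0, 0, -30], [0, 0, -30], [0, 0, 0], [0, 0, 0], [0, 0, 0], [0, 0, 0], [0, 0, 0], [0, 0, 0], [0, 0, 0], [0, 0, 0], [0, 0, 0]], "grip": [0.2, -1, -1, -1, -1, -1, -1, -1, -1, -1, -1, -1, -1, -1]}}

```text
time_s: 59.22
ee_pos: [684.1, 146.6, 362.0]
eef_rot: [0.0, -0.02, 1.0, 0.0]
wrist_force: [0.0, 0.2, 0.6]
finger_gap: 0.999
grip_force: 0.0
```

{"name": "jog_arm", "arguments": {"angular": [[0, 0, 0], [0, 0, 0], [0, 0, 0], [0, 0, 0], [0, 0, 0], [0, 0, 0], [0, 0, 0], [0, 0, 0], [0, 0, 0]], "travel": [[30, -31, 0], [30, -31, 0], [30, -31, 0], [30, -31, 0], [30, -31, 0], [0, 0, 30], [0, 0, 30], [0, 0, 0], [0, 0, 0]], "grip": [-1, -1, -1, -1, -1, -1, -1, -1, -1]}}

```text
time_s: 60.35
ee_pos: [540.0, -13.6, 303.1]
eef_rot: [0.001, -0.017, 1.0, -0.0]
wrist_force: [0.2, 1.0, 0.9]
finger_gap: 1.002
grip_force: 0.0
```

Run:
```python
from h import *
o=state();print(o["q"].round(2))
im,m=snap("w13")
print([proj("wrist",(x,y,106),m).round() for x,y in((520,11),(516,-38),(500,-88),(483,58))])
hsv=cv2.cvtColor(im,cv2.COLOR_RGB2HSV)
k=cv2.inRange(hsv,(8,70,60),(22,255,255))
n,l,s,c=cv2.connectedComponentsWithStats(k)
for i in range(1,n):
    if s[i,4]>600: print(s[i],c[i].round(1))
```

```text
t 60.35 tcp [540.  -13.6 303.1] q [ 6.000e-04 -1.740e-02  9.998e-01 -1.000e-04] F [0.2 1.  0.9] gap 1.002 gf 0.0
[-0.16  0.32 -0.12  1.13 -0.   -0.2 ]
t 60.35 tcp [540.  -13.6 303.1] q [ 6.000e-04 -1.740e-02  9.998e-01 -1.000e-04] F [0.2 1.  0.9] gap 1.002 gf 0.0
[array([349., 173.]), array([293., 166.]), array([238., 147.]), array([404., 134.])]
[    0     0   640   381 98643] [320.6 136. ]
[ 382  100   39   70 2469] [400.4 133.5]
[ 219  111   42   70 2460] [240.2 144.8]
[ 276  129   35   70 2277] [293.1 163.8]
[ 331  137   35   68 2204] [347.8 170.6]
[469 342  30  43 682] [482.4 366.1]
```

```bash
cat >> h.py <<'E'
def teeth(n,z=107,box=None,amin=1200,amax=4500):
    im=cv2.imread(f"pics/{n}.png");m=ld(n);k=cv2.inRange(cv2.cvtColor(im,cv2.COLOR_BGR2HSV),(8,70,60),(22,255,255))
    N,l,s,c=cv2.connectedComponentsWithStats(k)
    for i in range(1,N):
        if amin<s[i,4]<amax:
            ys,xs=np.nonzero(l==i);P=np.array([onz("wrist",p,z,m)[:2] for p in zip(xs,ys)],np.float32)
            (c0,sz,a)=cv2.minAreaRect(P);a=a if sz[0]>sz[1] else a+90
            print("ctr",np.round(c0,1),"mean",P.mean(0).round(1),"size",np.round(sz,0),"yaw",round((a+90)%180-90,1),"px",c[i].round(0))
E
python3 - <<'E'
from h import *
teeth("w13")
# finds tray from w11 corners at z=35
m=ld("w11");print([onz("wrist",p,35,m).round(0)[:2] for p in((125,10),(145,95),(270,52))])
E
```

```text
ctr [484.1  55. ] mean [483.1  54.3] size [61. 35.] yaw 3.2 px [400. 133.]
ctr [498.8 -85.9] mean [498.  -85.5] size [61. 35.] yaw 5.2 px [240. 145.]
ctr [514.4 -38.2] mean [514.  -38.3] size [61. 30.] yaw 3.5 px [293. 164.]
ctr [518.9   9.5] mean [518.4   9.6] size [60. 30.] yaw 1.3 px [348. 171.]
[array([424., 359.]), array([464., 242.]), array([619., 283.])]
```

Run:
```python
from h import *
plan(477,54.7,157,183)
```

```text
tilt fix tool [-0.0003  0.0019 -0.    ] yaw -178.0 turn about tool z -0.0175
yaw now -178.0 travel after turn [ 59.5  71.5 146.3] len 173
```

{"name": "jog_arm", "arguments": {"angular": [[0, 0, -0.0175], [0, 0, 0], [0, 0, 0], [0, 0, 0], [0, 0, 0], [0, 0, 0], [0, 0, 0], [0, 0, 0], [0, 0, 0], [0, 0, 0], [0, 0, 0], [0, 0, 0], [0, 0, 0], [0, 0, 0], [0, 0, 0], [0, 0, 0], [0, 0, 0], [0, 0, 0]], "travel": [[0, 0, 0], [30, 36, 0], [29.5, 35.5, 0], [0, 0, 40], [0, 0, 40], [0, 0, 40], [0, 0, 20], [0, 0, 6], [0, 0, 0], [0, 0, 0], [0, 0, 0], [0, 0, 0], [0, 0, 0], [0, 0, -20], [0, 0, -40], [0, 0, -40], [0, 0, -30], [0, 0, 0]], "grip": [-0.18, -0.18, -0.18, -0.18, -0.18, -0.18, -0.18, -0.18, -0.18, 1, 1, 1, 1, 1, 1, 1, 1, 1], "squeeze": 40}}

```text
time_s: 62.65
ee_pos: [477.4, 54.7, 288.3]
eef_rot: [0.002, -0.026, 1.0, -0.0]
wrist_force: [-0.2, -0.1, -1.9]
finger_gap: 0.342
grip_force: 39.8
```

Run:
```python
from h import *
state();plan(560,300,290,191.8)
```

```text
t 62.65 tcp [477.4  54.7 288.3] q [ 2.300e-03 -2.620e-02  9.997e-01 -2.000e-04] F [-0.2 -0.1 -1.9] gap 0.342 gf 39.8
tilt fix tool [-0.0004  0.0047 -0.    ] yaw -177.0 turn about tool z -0.1536
yaw now -177.0 travel after turn [-131.   223.2   -1.7] len 259
```

{"name": "jog_arm", "arguments": {"angular": [[0, 0, -0.154], [0, 0, 0], [0, 0, 0], [0, 0, 0], [0, 0, 0], [0, 0, 0], [0, 0, 0], [0, 0, 0], [0, 0, 0]], "travel": [[0, 0, 0], [-18.8, 43, 0], [-18.8, 43, 0], [-18.8, 43, 0], [-18.8, 43, 0], [-18.8, 43, 0], [-18.7, 42.7, 0], [0, 0, 0], [0, 0, 0]], "grip": [1, 1, 1, 1, 1, 1, 1, 1, 1]}}

```text
time_s: 63.78
ee_pos: [533.3, 329.7, 284.8]
eef_rot: [-0.001, -0.103, 0.995, -0.0]
wrist_force: [-0.6, -0.2, -1.2]
finger_gap: 0.339
grip_force: 40.0
```

Run:
```python
from h import *
im,m=snap("w14")
im=im.copy()
for x in range(0,640,40): cv2.putText(im,str(x),(x,8),0,.3,(0,0,255));cv2.line(im,(x,10),(x,14),(0,0,255))
for y in range(40,400,40): cv2.putText(im,str(y),(0,y),0,.3,(0,0,255))
# scale to fit
cv2.imwrite("pics/w14v.png",cv2.resize(im[:330],(800,412))[:,:,::-1])
c=np.radians(11.8);R=np.array([[np.cos(c),-np.sin(c)],[np.sin(c),np.cos(c)]])
print([proj("wrist",np.r_[R@np.array(p)*85+[509,341],35],m).round() for p in((1,1),(1,-1),(-1,-1),(-1,1))])
```

```text
t 63.77 tcp [533.3 329.7 284.8] q [-9.000e-04 -1.031e-01  9.947e-01 -5.000e-04] F [-0.6 -0.2 -1.2] gap 0.339 gf 40.0
[array([408., 237.]), array([259., 237.]), array([253.,  81.]), array([417.,  84.])]
```

View pics/w14v.png

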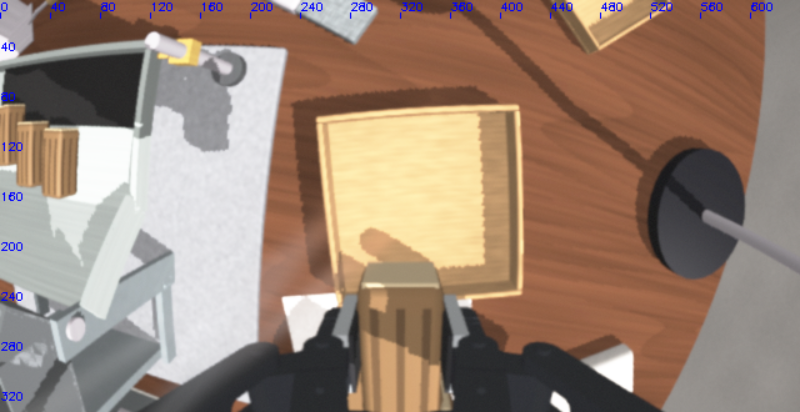

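The picture shows the larger tray (317–522, 106–303 in the scaled view) with no knock evident. The small look-alike is at the upper right (590,20). I'll back-project the corners.

Run:
```python
from h import *
m=ld("w14")
P=np.array([onz("wrist",p,35,m)[:2] for p in((253.6,94.4),(415.2,84.8),(417.6,234.4),(270,242))]);print(P.round(1),P.mean(0).round(1))
r=cv2.minAreaRect(P.astype(np.float32));print(r)
print([np.linalg.norm(P[i]-P[(i+1)%4]).round(0) for i in range(4)], np.degrees(np.arctan2(*(P[1]-P[0])[::-1])),np.degrees(np.arctan2(*(P[2]-P[1])[::-1])),np.degrees(np.arctan2(*(P[3]-P[0])[::-1])))
plan(509,341,284,191)
```

```text
[[456.5 243.5]
 [410.2 405.2]
 [569.9 451.6]
 [612.6 288.4]] [512.3 347.2]
((513.2274169921875, 347.5566711425781), (166.34689331054688, 168.90780639648438), 15.973705291748047)
[np.float64(168.0), np.float64(166.0), np.float64(169.0), np.float64(162.0)] 105.97370849982697 16.20518057272191 16.043487989993316
tilt fix tool [-0.0007 -0.0015  0.    ] yaw -168.21 turn about tool z 0.0137
yaw now -168.21 travel after turn [21.8 16.2  1.2] len 27
```

Run:
```python
from h import *
plan(458.8,371.6,86,196)
```

```text
tilt fix tool [-0.0007 -0.0015  0.    ] yaw -168.21 turn about tool z -0.0735
yaw now -168.21 travel after turn [ 60.1  61.3 199.2] len 217
```

{"name": "jog_arm", "arguments": {"angular": [[0, 0, -0.0735], [0, 0, 0], [0, 0, 0], [0, 0, 0], [0, 0, 0], [0, 0, 0], [0, 0, 0], [0, 0, 0], [0, 0, 0], [0, 0, 0], [0, 0, 0], [0, 0, 0], [0, 0, 0], [0, 0, 0], [0, 0, 0], [0, 0, 0], [0, 0, 0]], "travel": [[0, 0, 0], [30, 31, 0], [30, 30.3, 0], [0, 0, 40], [0, 0, 50], [0, 0, 50], [0, 0, 40], [0, 0, 19], [0, 0, 0], [0, 0, 0], [0, 0, 0], [0, 0, 0], [0, 0, -20], [0, 0, -50], [0, 0, -60], [0, 0, -60], [0, 0, 0]], "grip": [1, 1, 1, 1, 1, 1, 1, 1, 1, 0, 0, 0, 0, 0, 0, 0, 0]}}

```text
time_s: 65.95
ee_pos: [461.1, 373.7, 282.7]
eef_rot: [0.004, -0.139, 0.99, 0.002]
wrist_force: [-0.1, 0.3, -0.1]
finger_gap: 0.498
grip_force: 0.0
```

Run:
```python
from h import *
snap("w15");teeth("w15",34,amin=900,amax=6000)
plan(515,12.5,157,182)
```

```text
t 65.95 tcp [461.1 373.7 282.7] q [ 0.0044 -0.1395  0.9902  0.002 ] F [-0.1  0.3 -0.1] gap 0.498 gf 0.0
ctr [547.9 -91.4] mean [547.1 -88.3] size [111.  94.] yaw 89.8 px [ 17. 158.]
tilt fix tool [ 0.0014  0.005  -0.    ] yaw -163.97 turn about tool z 0.2449
yaw now -163.97 travel after turn [ -42.3 -362.3  122.8] len 385
```

Run:
```python
from h import *
plan(484,-88.7,157,185)
```

```text
tilt fix tool [ 0.0014  0.005  -0.    ] yaw -163.97 turn about tool z 0.1926
yaw now -163.97 travel after turn [  16.5 -462.1  122.8] len 478
```

{"name": "jog_arm", "arguments": {"angular": [[0, 0, 0.0963], [0, 0, 0.0963], [0, 0, 0], [0, 0, 0], [0, 0, 0], [0, 0, 0], [0, 0, 0], [0, 0, 0], [0, 0, 0], [0, 0, 0], [0, 0, 0]], "travel": [[0, 0, 0], [0, 0, 0], [2, -51.4, 0], [2, -51.4, 0], [2, -51.4, 0], [2, -51.4, 0], [2, -51.4, 0], [2, -51.4, 0], [2, -51.4, 0], [2, -51.4, 0], [0.5, -51, 0]], "grip": [0.1, 0.1, 0.1, 0.1, 0.1, 0.1, 0.1, 0.1, 0.1, 0.1, 0.1]}}

```text
time_s: 67.38
ee_pos: [482.2, -90.9, 275.9]
eef_rot: [-0.001, -0.044, 0.999, 0.0]
wrist_force: [1.2, 0.1, 0.9]
finger_gap: 0.449
grip_force: 0.0
```

{"name": "jog_arm", "arguments": {"angular": [[0, 0, 0], [0, 0, 0]], "travel": [[0, 0, 20], [0, 0, 0]], "grip": [0.1, 0.1]}}

```text
time_s: 67.62
ee_pos: [481.5, -89.4, 255.0]
eef_rot: [-0.002, -0.043, 0.999, 0.001]
wrist_force: [0.0, 0.1, 0.0]
finger_gap: 0.449
grip_force: 0.0
```

Run:
```python
from h import *
plan(484,-88.7,157,185)
snap("w16");teeth("w16",107)
```

```text
tilt fix tool [ 0.002  -0.0042  0.    ] yaw -175.07 turn about tool z -0.0013
yaw now -175.07 travel after turn [-2.6  0.5 98. ] len 98
t 67.62 tcp [481.5 -89.4 255. ] q [-2.100e-03 -4.300e-02  9.991e-01  9.000e-04] F [0.  0.1 0. ] gap 0.449 gf 0.0
ctr [496.6 -88.6] mean [496.8 -88.4] size [65. 30.] yaw 5.9 px [320. 230.]
ctr [510.4   4.7] mean [509.5   3.5] size [57. 36.] yaw 1.4 px [431. 252.]
```

{"name": "jog_arm", "arguments": {"angular": [[0, 0, 0], [0, 0, 0], [0, 0, 0], [0, 0, 0], [0, 0, 0], [0, 0, 0], [0, 0, 0], [0, 0, 0], [0, 0, 0], [0, 0, 0], [0, 0, 0], [0, 0, 0], [0, 0, 0]], "travel": [[-2, -1, 30], [0, 0, 30], [0, 0, 25], [0, 0, 13], [0, 0, 0], [0, 0, 0], [0, 0, 0], [0, 0, 0], [0, 0, -20], [0, 0, -40], [0, 0, -40], [0, 0, -30], [0, 0, 0]], "grip": [0.1, 0.1, 0.1, 0.1, 0.1, 1, 1, 1, 1, 1, 1, 1, 1], "squeeze": 50}}

```text
time_s: 69.3
ee_pos: [486.1, -90.7, 291.0]
eef_rot: [0.002, -0.044, 0.999, -0.001]
wrist_force: [-0.9, 0.0, -1.3]
finger_gap: 0.341
grip_force: 49.7
```

Run:
```python
from h import *
state();plan(474.4,297,86,196)
```

```text
t 69.3 tcp [486.1 -90.7 291. ] q [ 1.900e-03 -4.350e-02  9.991e-01 -8.000e-04] F [-0.9  0.  -1.3] gap 0.341 gf 49.7
tilt fix tool [-0.0017  0.0038  0.    ] yaw -175.01 turn about tool z -0.1922
yaw now -175.01 travel after turn [-95.6 375.9 205. ] len 439
```

{"name": "jog_arm", "arguments": {"angular": [[0, 0, -0.0961], [0, 0, -0.0961], [0, 0, 0], [0, 0, 0], [0, 0, 0], [0, 0, 0], [0, 0, 0], [0, 0, 0], [0, 0, 0], [0, 0, 0], [0, 0, 0], [0, 0, 0]], "travel": [[0, 0, 0], [0, 0, 0], [-12, 47, 0], [-12, 47, 0], [-12, 47, 0], [-12, 47, 0], [-12, 47, 0], [-12, 47, 0], [-12, 47, 0], [-11.6, 46.9, 0], [0, 0, 0], [0, 0, 0]], "grip": [1, 1, 1, 1, 1, 1, 1, 1, 1, 1, 1, 1]}}

```text
time_s: 70.8
ee_pos: [472.8, 297.0, 287.7]
eef_rot: [-0.001, -0.139, 0.99, -0.001]
wrist_force: [0.9, -0.0, -2.0]
finger_gap: 0.343
grip_force: 50.0
```

Run:
```python
from h import *
plan(474.4,297,86,196)
im,m=snap("w17")
```

```text
tilt fix tool [-0.0007 -0.0021 -0.    ] yaw -163.97 turn about tool z 0.0005
yaw now -163.97 travel after turn [ -1.5  -0.4 201.7] len 202
t 70.8 tcp [472.8 297.  287.7] q [-1.000e-03 -1.394e-01  9.902e-01 -5.000e-04] F [ 0.9 -0.  -2. ] gap 0.343 gf 50.0
```

{"name": "jog_arm", "arguments": {"angular": [[0, 0, 0], [0, 0, 0], [0, 0, 0], [0, 0, 0], [0, 0, 0], [0, 0, 0], [0, 0, 0], [0, 0, 0], [0, 0, 0], [0, 0, 0], [0, 0, 0], [0, 0, 0], [0, 0, 0], [0, 0, 0]], "travel": [[-1, 0, 40], [0, 0, 50], [0, 0, 50], [0, 0, 40], [0, 0, 20], [0, 0, 0], [0, 0, 0], [0, 0, 0], [0, 0, 0], [0, 0, -20], [0, 0, -50], [0, 0, -60], [0, 0, -60], [0, 0, 0]], "grip": [1, 1, 1, 1, 1, 1, 0, 0, 0, 0, 0, 0, 0, 0]}}

```text
time_s: 72.6
ee_pos: [476.3, 298.7, 284.4]
eef_rot: [0.004, -0.139, 0.99, 0.001]
wrist_force: [-0.3, 0.5, -0.7]
finger_gap: 0.502
grip_force: 0.0
```

Run:
```python
from h import *
plan(512.5,-40.5,260,183)
```

```text
tilt fix tool [ 0.0014  0.0092 -0.    ] yaw -163.98 turn about tool z 0.2272
yaw now -163.98 travel after turn [ -18.4 -340.7   24.4] len 342
```

{"name": "jog_arm", "arguments": {"angular": [[0, 0, 0.1136], [0, 0, 0.1136], [0, 0, 0], [0, 0, 0], [0, 0, 0], [0, 0, 0], [0, 0, 0], [0, 0, 0], [0, 0, 0], [0, 0, 0], [0, 0, 0]], "travel": [[0, 0, 0], [0, 0, 0], [-2.6, -48.7, 0], [-2.6, -48.7, 0], [-2.6, -48.7, 0], [-2.6, -48.7, 0], [-2.6, -48.7, 0], [-2.6, -48.7, 0], [-2.8, -48.5, 0], [0, 0, 24], [0, 0, 0]], "grip": [0.12, 0.12, 0.12, 0.12, 0.12, 0.12, 0.12, 0.12, 0.12, 0.12, 0.12]}}

```text
time_s: 73.97
ee_pos: [509.1, -41.8, 253.4]
eef_rot: [-0.002, -0.026, 1.0, 0.001]
wrist_force: [-0.6, 0.1, -0.2]
finger_gap: 0.438
grip_force: 0.0
```

Run:
```python
from h import *
plan(512.5,-39.5,157,183)
snap("w18");teeth("w18",107)
```

```text
tilt fix tool [ 0.0011 -0.0036 -0.    ] yaw -177.07 turn about tool z -0.0013
yaw now -177.07 travel after turn [-3.5  2.1 96.4] len 96
t 73.97 tcp [509.1 -41.8 253.4] q [-1.800e-03 -2.550e-02  9.997e-01  5.000e-04] F [-0.6  0.1 -0.2] gap 0.438 gf 0.0
ctr [513.9 -38.9] mean [513.2 -38.9] size [62. 29.] yaw 3.5 px [324. 217.]
ctr [517.    7.7] mean [511.4   8.4] size [65. 32.] yaw 1.6 px [387. 217.]
```

{"name": "jog_arm", "arguments": {"angular": [[0, 0, 0], [0, 0, 0], [0, 0, 0], [0, 0, 0], [0, 0, 0], [0, 0, 0], [0, 0, 0], [0, 0, 0], [0, 0, 0], [0, 0, 0], [0, 0, 0], [0, 0, 0], [0, 0, 0]], "travel": [[-3.5, 1.5, 30], [0, 0, 30], [0, 0, 23], [0, 0, 13], [0, 0, 0], [0, 0, 0], [0, 0, 0], [0, 0, 0], [0, 0, -20], [0, 0, -40], [0, 0, -40], [0, 0, -30], [0, 0, 0]], "grip": [0.12, 0.12, 0.12, 0.12, 0.12, 1, 1, 1, 1, 1, 1, 1, 1]}}

```text
time_s: 75.65
ee_pos: [514.9, -40.2, 291.2]
eef_rot: [0.002, -0.026, 1.0, -0.001]
wrist_force: [0.7, -0.9, -1.8]
finger_gap: 0.337
grip_force: 49.7
```

Run:
```python
from h import *
state();plan(558,321.2,86,196)
```

```text
t 75.65 tcp [514.9 -40.2 291.2] q [ 2.100e-03 -2.600e-02  9.997e-01 -5.000e-04] F [ 0.7 -0.9 -1.8] gap 0.337 gf 49.7
tilt fix tool [-0.0012  0.0041  0.    ] yaw -177.02 turn about tool z -0.2272
yaw now -177.02 travel after turn [-141.   335.5  205.2] len 418
```

{"name": "jog_arm", "arguments": {"angular": [[0, 0, -0.1136], [0, 0, -0.1136], [0, 0, 0], [0, 0, 0], [0, 0, 0], [0, 0, 0], [0, 0, 0], [0, 0, 0], [0, 0, 0], [0, 0, 0], [0, 0, 0]], "travel": [[0, 0, 0], [0, 0, 0], [-20, 48, 0], [-20, 48, 0], [-20, 48, 0], [-20, 48, 0], [-20, 48, 0], [-20, 48, 0], [-21, 47.5, 0], [0, 0, 0], [0, 0, 0]], "grip": [1, 1, 1, 1, 1, 1, 1, 1, 1, 1, 1]}}

```text
time_s: 77.03
ee_pos: [556.3, 321.2, 287.6]
eef_rot: [-0.001, -0.139, 0.99, -0.0]
wrist_force: [0.3, -0.4, -1.5]
finger_gap: 0.337
grip_force: 49.9
```

Run:
```python
from h import *
plan(558,321.2,86,196);snap("w19")
```

```text
tilt fix tool [-0.0006 -0.0022 -0.    ] yaw -163.97 turn about tool z 0.0005
yaw now -163.97 travel after turn [ -1.6  -0.4 201.6] len 202
t 77.03 tcp [556.3 321.2 287.6] q [-1.100e-03 -1.394e-01  9.902e-01 -5.000e-04] F [ 0.3 -0.4 -1.5] gap 0.337 gf 49.9
```

{"name": "jog_arm", "arguments": {"angular": [[0, 0, 0], [0, 0, 0], [0, 0, 0], [0, 0, 0], [0, 0, 0], [0, 0, 0], [0, 0, 0], [0, 0, 0], [0, 0, 0], [0, 0, 0], [0, 0, 0], [0, 0, 0], [0, 0, 0], [0, 0, 0]], "travel": [[-1.5, 0, 40], [0, 0, 50], [0, 0, 50], [0, 0, 40], [0, 0, 20], [0, 0, 0], [0, 0, 0], [0, 0, 0], [0, 0, 0], [0, 0, -20], [0, 0, -50], [0, 0, -60], [0, 0, -60], [0, 0, 0]], "grip": [1, 1, 1, 1, 1, 1, 0, 0, 0, 0, 0, 0, 0, 0]}}

```text
time_s: 78.82
ee_pos: [560.3, 322.9, 284.9]
eef_rot: [0.005, -0.139, 0.99, 0.001]
wrist_force: [0.5, 0.1, -0.0]
finger_gap: 0.5
grip_force: 0.0
```

Run:
```python
from h import *
plan(515,9,260,182)
```

```text
tilt fix tool [ 0.0013  0.0096 -0.    ] yaw -163.99 turn about tool z 0.2446
yaw now -163.99 travel after turn [  56.3 -312.1   24.9] len 318
```

{"name": "jog_arm", "arguments": {"angular": [[0, 0, 0.122], [0, 0, 0.1223], [0, 0, 0], [0, 0, 0], [0, 0, 0], [0, 0, 0], [0, 0, 0], [0, 0, 0], [0, 0, 0], [0, 0, 0], [0, 0, 0]], "travel": [[0, 0, 0], [0, 0, 0], [8, -44.6, 0], [8, -44.6, 0], [8, -44.6, 0], [8, -44.6, 0], [8, -44.6, 0], [8, -44.6, 0], [8.3, -44.5, 0], [0, 0, 24], [0, 0, 0]], "grip": [-0.2, -0.2, -0.2, -0.2, -0.2, -0.2, -0.2, -0.2, -0.2, -0.2, -0.2]}}

```text
time_s: 80.2
ee_pos: [511.6, 7.7, 253.4]
eef_rot: [-0.002, -0.017, 1.0, 0.0]
wrist_force: [0.3, -0.2, 0.6]
finger_gap: 0.602
grip_force: 0.0
```

Run:
```python
from h import *
plan(515,9,157,182)
snap("w20");teeth("w20",107)
```

```text
tilt fix tool [ 0.0006 -0.0035 -0.    ] yaw -178.05 turn about tool z -0.0009
yaw now -178.05 travel after turn [-3.4  1.2 96.4] len 96
t 80.2 tcp [511.6   7.7 253.4] q [-1.800e-03 -1.700e-02  9.999e-01  3.000e-04] F [ 0.3 -0.2  0.6] gap 0.602 gf 0.0
ctr [518.   10.2] mean [517.3  10.2] size [61. 29.] yaw 1.6 px [323. 219.]
```

{"name": "jog_arm", "arguments": {"angular": [[0, 0, 0], [0, 0, 0], [0, 0, 0], [0, 0, 0], [0, 0, 0], [0, 0, 0], [0, 0, 0], [0, 0, 0], [0, 0, 0], [0, 0, 0], [0, 0, 0], [0, 0, 0], [0, 0, 0], [0, 0, 0]], "travel": [[-6, 2.3, 30], [0, 0, 30], [0, 0, 23], [0, 0, 13], [0, 0, 0], [0, 0, 0], [0, 0, 0], [0, 0, 0], [0, 0, 0], [0, 0, -20], [0, 0, -40], [0, 0, -40], [0, 0, -30], [0, 0, 0]], "grip": [-0.2, -0.2, -0.2, -0.2, -0.2, 1, 1, 1, 1, 1, 1, 1, 1, 1]}}

```text
time_s: 82.0
ee_pos: [520.0, 10.3, 291.3]
eef_rot: [0.002, -0.017, 1.0, -0.0]
wrist_force: [-0.2, 0.4, -0.9]
finger_gap: 0.337
grip_force: 49.8
```

Run:
```python
from h import *
state();plan(538.5,394.5,86,196)
```

```text
t 82.0 tcp [520.   10.3 291.3] q [ 2.200e-03 -1.750e-02  9.998e-01 -3.000e-04] F [-0.2  0.4 -0.9] gap 0.337 gf 49.8
tilt fix tool [-0.0007  0.0044 -0.    ] yaw -178.0 turn about tool z -0.2443
yaw now -178.0 travel after turn [-123.7  364.2  205.3] len 436
```

{"name": "jog_arm", "arguments": {"angular": [[0, 0, -0.122], [0, 0, -0.1223], [0, 0, 0], [0, 0, 0], [0, 0, 0], [0, 0, 0], [0, 0, 0], [0, 0, 0], [0, 0, 0], [0, 0, 0], [0, 0, 0], [0, 0, 0]], "travel": [[0, 0, 0], [0, 0, 0], [-15.5, 45.5, 0], [-15.5, 45.5, 0], [-15.5, 45.5, 0], [-15.5, 45.5, 0], [-15.5, 45.5, 0], [-15.5, 45.5, 0], [-15.5, 45.5, 0], [-15.2, 45.7, 0], [0, 0, 0], [0, 0, 0]], "grip": [1, 1, 1, 1, 1, 1, 1, 1, 1, 1, 1, 1]}}

```text
time_s: 83.5
ee_pos: [537.0, 394.3, 287.7]
eef_rot: [-0.001, -0.139, 0.99, -0.001]
wrist_force: [0.6, -0.7, -1.5]
finger_gap: 0.337
grip_force: 49.9
```

Run:
```python
from h import *
plan(538.5,394.5,86,196);im,m=snap("w21")
# finds tray still in place? + tooth check: dark ridges std in each slot of the tray, seen from here
e=np.radians(16);ex=np.array([np.cos(e),np.sin(e)]);ey=np.array([-np.sin(e),np.cos(e)])
for a,b in((-38,38),(-38,-38),(38,-38),(38,38)):
    p=np.array([512.5,347.5])+a*ex+b*ey;u,v=proj("wrist",(*p,33),m).round().astype(int)
    if 0<=u<640 and 0<=v<395: print((a,b),(u,v),im[max(0,v-6):v+7,max(0,u-6):u+7].reshape(-1,3).mean(0).round())
```

```text
tilt fix tool [-0.0009 -0.002   0.    ] yaw -163.98 turn about tool z 0.0004
yaw now -163.98 travel after turn [-1.600e+00 -2.000e-01  2.017e+02] len 202
t 83.5 tcp [537.  394.3 287.7] q [-9.000e-04 -1.394e-01  9.902e-01 -6.000e-04] F [ 0.6 -0.7 -1.5] gap 0.337 gf 49.9
(-38, 38) (np.int64(320), np.int64(111)) [210. 166. 121.]
(-38, -38) (np.int64(248), np.int64(112)) [205. 160. 116.]
(38, -38) (np.int64(250), np.int64(183)) [200. 156. 117.]
(38, 38) (np.int64(320), np.int64(182)) [249. 219. 157.]
```

Three slots show tooth colour and the fourth is empty, so the last tooth goes there.

{"name": "jog_arm", "arguments": {"angular": [[0, 0, 0], [0, 0, 0], [0, 0, 0], [0, 0, 0], [0, 0, 0], [0, 0, 0], [0, 0, 0], [0, 0, 0], [0, 0, 0], [0, 0, 0], [0, 0, 0], [0, 0, 0], [0, 0, 0], [0, 0, 0], [0, 0, 0]], "travel": [[-1.5, 0, 40], [0, 0, 50], [0, 0, 50], [0, 0, 40], [0, 0, 20], [0, 0, 0], [0, 0, 0], [0, 0, 0], [0, 0, 0], [0, 0, -20], [0, 0, -50], [0, 0, -60], [0, 0, -60], [0, 0, -20], [0, 0, 0]], "grip": [1, 1, 1, 1, 1, 1, 0, 0, 0, 0, 0, 0, 0, 0, 0]}}

```text
time_s: 85.42
ee_pos: [539.5, 395.5, 301.1]
eef_rot: [0.002, -0.139, 0.99, 0.001]
wrist_force: [0.1, 0.1, -0.7]
finger_gap: 0.501
grip_force: 0.0
```

Run:
```python
from h import *
im,m=snap("w22")
e=np.radians(16);ex=np.array([np.cos(e),np.sin(e)]);ey=np.array([-np.sin(e),np.cos(e)])
g=cv2.cvtColor(im,cv2.COLOR_RGB2HSV)
# rectified map of tray at z=30, 5 mm grid: print mean G as coarse text
for a in range(85,-90,-10):
    r=[]
    for b in range(-85,90,10):
        p=np.array([512.5,347.5])+a*ex+b*ey;u,v=proj("wrist",(*p,33),m).round().astype(int)
        r.append("%3d"%im[v-1:v+2,u-1:u+2,1].mean() if 1<=u<638 and 1<=v<398 else " --")
    print("%4d"%a," ".join(r))
# crank in top view: compare with start
t=bot.capture("top");s=bot.capture("scene");cv2.imwrite("pics/top3.png",t[:,:,::-1]);cv2.imwrite("pics/scene3.png",s[:,:,::-1])
for p in((517,-364.5,81),(517-32.5,-364.5+56.3,107)):
    u,v=proj("top",p);print("top expected",u.round(1),v.round(1))
w=t[175:225,405:460].astype(int)
wh=(w.min(2)>190);ys,xs=np.nonzero(wh);print("fin white px",len(xs),xs.mean()+405,ys.mean()+175)
br=(w[:,:,0]>150)&(w[:,:,2]<110)&(w[:,:,0]-w[:,:,2]>80);ys,xs=np.nonzero(br);print("handle",len(xs),xs.mean()+405,ys.mean()+175)
```

```text
t 85.42 tcp [539.5 395.5 301.1] q [ 1.800e-03 -1.393e-01  9.903e-01  7.000e-04] F [ 0.1  0.1 -0.7] gap 0.501 gf 0.0
  85 239 243 230 216 192 187 193 221 190 178 178 175 230 211 211 211 205 124
  75 222 143 149 143 130 121 122 135 143 136 125 119 117 116 116 114 111 133
  65 140 121 163 164 165 166 123 149 155 159 154 144 158 153 140 138 129 146
  55 148 106 155 160 169 130 107 148 150 152 171 139 158 152 140 138 133 125
  45 186 100 150 146 160 129 119 154 150 164 149 137 159 152 147 151 135 136
  35 218 159 169 147 160 164 156 163 227 161 150 132 160 153 146 139 135 136
  25 211 170 174 146 154 168 168 225 226 157 151 132 159 153 157 149 128 148
  15 193 170 163 154 163 166 164 229 229 163 151 136 164 164 153 147 132 123
   5 207 171 180 159 161 164 162 230 227 166 154 161 159 159 150 151 135 136
  -5 185 176 156 154 151 155 217 233 233 165 148 147 156 207 153 149 137 128
 -15 207 171 232 211 157 167 166 233 229 225 204 134 164 148 150 153 137 136
 -25 218 172 178 146 159 164 167 231 222 181 153 135 165 150 145 145 139 144
 -35 189 171 161 152 151 165 165 229 227 191 152 134 167 149 142 141 137 113
 -45 191 171 160 154 153 167 167 224 229 186 150 133 168 155 145 141 135 109
 -55 197 165 161 147 154 167 165 232 230 189 148 131 170 155 146 146 123 116
 -65 195 161 156 147 165 174 176 225 221 174 148 149 176 177 142 142 121 117
 -75 196 159 152 139 142 172 210 195 202 178 136 133 144 193 143 131 117 110
 -85 103 100  89 120 108  87 113  86 104 118  89  91  93  91  92 130 133  98
top expected 440.6 196.8
top expected 424.3 206.5
fin white px 83 440.27710843373495 197.16867469879517
handle 50 422.92 206.6
```

All four teeth are in their slots and the crank is on its pad. One last probe will check that the rim height did not change when the crank was lifted off.

Run:
```python
from h import *
plan(418,60,174.5,196)
```

```text
tilt fix tool [-0.0006 -0.0024  0.    ] yaw -164.0 turn about tool z 0.0
yaw now -164.0 travel after turn [ 207.9 -288.6  122.8] len 376
```

{"name": "jog_arm", "arguments": {"angular": [[0, 0, 0], [0, 0, 0], [0, 0, 0], [0, 0, 0], [0, 0, 0], [0, 0, 0], [0, 0, 0], [0, 0, 0], [0, 0, 0], [0, 0, 0], [0, 0, 0], [0, 0, 0], [0, 0, 0], [0, 0, 0]], "travel": [[26, -36.1, 0], [26, -36.1, 0], [26, -36.1, 0], [26, -36.1, 0], [26, -36.1, 0], [26, -36.1, 0], [26, -36.1, 0], [26, -36, 0], [0, 0, 40], [0, 0, 40], [0, 0, 30], [0, 0, 10], [0, 0, 0], [0, 0, 0]], "grip": [1, 1, 1, 1, 1, 1, 1, 1, 1, 1, 1, 1, 1, 1], "squeeze": 20}}

```text
time_s: 87.32
ee_pos: [419.1, 60.3, 179.8]
eef_rot: [0.001, -0.139, 0.99, -0.0]
wrist_force: [-0.0, 0.3, -0.3]
finger_gap: -0.0
grip_force: 0.0
```

{"name": "jog_arm", "arguments": {"angular": [[0, 0, 0], [0, 0, 0], [0, 0, 0]], "travel": [[0, 0, 1], [0, 0, 0], [0, 0, 0]], "grip": [1, 1, 1]}}

```text
time_s: 87.7
ee_pos: [418.6, 60.2, 178.2]
eef_rot: [0.0, -0.139, 0.99, -0.0]
wrist_force: [0.4, -0.2, -0.6]
finger_gap: -0.0
grip_force: 0.0
```

{"name": "jog_arm", "arguments": {"angular": [[0, 0, 0], [0, 0, 0], [0, 0, 0]], "travel": [[0, 0, 1], [0, 0, 0], [0, 0, 0]], "grip": [1, 1, 1]}}

```text
time_s: 88.08
ee_pos: [418.5, 60.2, 177.0]
eef_rot: [-0.0, -0.139, 0.99, -0.0]
wrist_force: [0.2, 0.0, -0.6]
finger_gap: -0.0
grip_force: 0.0
```

{"name": "jog_arm", "arguments": {"angular": [[0, 0, 0], [0, 0, 0], [0, 0, 0]], "travel": [[0, 0, 1], [0, 0, 0], [0, 0, 0]], "grip": [1, 1, 1]}}

```text
time_s: 88.45
ee_pos: [418.5, 60.2, 176.0]
eef_rot: [-0.0, -0.139, 0.99, -0.0]
wrist_force: [0.0, 0.2, 1.0]
finger_gap: -0.004
grip_force: 0.0
```

{"name": "jog_arm", "arguments": {"angular": [[0, 0, 0], [0, 0, 0], [0, 0, 0], [0, 0, 0]], "travel": [[0, 0, 1], [0, 0, 1], [0, 0, 0], [0, 0, 0]], "grip": [1, 1, 1, 1]}}

```text
time_s: 88.95
ee_pos: [418.5, 60.2, 174.0]
eef_rot: [-0.0, -0.139, 0.99, -0.0]
wrist_force: [0.3, -0.2, 0.1]
finger_gap: -0.0
grip_force: 0.0
```

{"name": "jog_arm", "arguments": {"angular": [[0, 0, 0], [0, 0, 0], [0, 0, 0]], "travel": [[0, 0, 1], [0, 0, 0], [0, 0, 0]], "grip": [1, 1, 1]}}

```text
time_s: 89.32
ee_pos: [418.5, 60.2, 173.0]
eef_rot: [0.0, -0.139, 0.99, 0.0]
wrist_force: [-0.2, -0.1, 0.0]
finger_gap: 0.003
grip_force: 0.0
```

{"name": "jog_arm", "arguments": {"angular": [[0, 0, 0], [0, 0, 0], [0, 0, 0]], "travel": [[0, 0, 1], [0, 0, 0], [0, 0, 0]], "grip": [1, 1, 1]}}

```text
time_s: 89.7
ee_pos: [418.6, 60.2, 172.4]
eef_rot: [0.0, -0.139, 0.99, -0.0]
wrist_force: [-2.4, 0.6, 7.9]
finger_gap: -0.0
grip_force: 3.6
```

The rim still touches at about 172.4, so its height has not changed. I'll retract, check that the crank and finds tray have not been knocked, and hand in.

{"name": "jog_arm", "arguments": {"angular": [[0, 0, 0], [0, 0, 0], [0, 0, 0], [0, 0, 0], [0, 0, 0], [0, 0, 0], [0, 0, 0], [0, 0, 0]], "travel": [[0, 0, -20], [0, 0, -50], [0, 0, -50], [0, 0, -20], [30, 0, 0], [30, 0, 0], [0, 0, 0], [0, 0, 0]], "grip": [1, 1, 1, 1, 1, 1, 1, 1]}}

```text
time_s: 90.7
ee_pos: [361.4, 43.7, 312.2]
eef_rot: [0.001, -0.139, 0.99, -0.0]
wrist_force: [-0.4, 0.6, 0.1]
finger_gap: -0.003
grip_force: 0.0
```

Run:
```python
from h import *
o=state()
t=bot.capture("top").astype(int);t0=cv2.imread("pics/top3.png")[:,:,::-1].astype(int)
d=np.abs(t-t0).max(2)>60
print("crank change",d[175:225,405:460].sum(),"finds change",d[155:235,170:255].sum())
w=t[175:225,405:460];ys,xs=np.nonzero(w.min(2)>190);print("fin",xs.mean()+405,ys.mean()+175)
w=t[115:150,255:290];ys,xs=np.nonzero(w.min(2)>190);print("bar",len(xs),ys.mean()+115)
i=cv2.imread("pics/top0.png")[115:150,255:290];ys,xs=np.nonzero(i.min(2)>190);print("bar start",len(xs),ys.mean()+115)
tf=t[155:235,170:255]; print("tray tooth-dark px",((tf[:,:,1]<150)).sum())
```

```text
t 90.7 tcp [361.4  43.7 312.2] q [ 5.000e-04 -1.391e-01  9.903e-01 -1.000e-04] F [-0.4  0.6  0.1] gap -0.003 gf 0.0
crank change 0 finds change 336
fin 440.2682926829268 197.1219512195122
bar 939 132.03407880724174
bar start 943 132.0731707317073
tray tooth-dark px 5573
```

Run:
```python
from h import *
t=bot.capture("top")
e=np.radians(16);ex=np.array([np.cos(e),np.sin(e)]);ey=np.array([-np.sin(e),np.cos(e)])
for a in range(90,-95,-12):
    print("%4d"%a," ".join("%3d"%t[tuple(proj("top",(*(np.array([512.5,347.5])+a*ex+b*ey),33)).round().astype(int)[::-1])][1] for b in range(-90,95,10)))
```

```text
90 255 255 255 219 208 215 214 212 210 209 213 214 219 108  81  85  93  91  88
  78 174 110 100 106  93  99  98 103  89  97  90 101 111  92  87  90 101 144  87
  66  83 127 132 130  99 142 157 126 129 127 127 117 149 153 143 119 122 120  78
  54  84 132 134 133 135 147  96 134 119 143 123  94 143 153 144 124 117 111  76
  42  82 152 134 129 124 149 101 127 192 128 127  77 131 138 150 122 124 102  72
  30  85 162 131 129 127 150 148 200 193 125 131  69 135 138 149 120 126  99  80
  18  84 200 136 133 116 147 145 200 198 126 127  67 137 136 132 124 124 193  79
   6  84 205 133 135 143 125 150 199 198 121 127  99 146 170 115 123 112 156  80
  -6  82 198 130 134 112 150 146 203 206 122 125 128 109 160 154 123 123 168  82
 -18  67 219 194 125 135 132 122 199 198 194 135  63 122 130 153 124 126 151  81
 -30  73 212 133 129 124 136 125 200 192 124 124  58 117 153 155 123 128 119  86
 -42  65 188 129 130 143 133 129 204 210 121 125  94 138 146 148 122 125 118  70
 -54  92 188 130 129 137 142 130 199 197 119 126  58 139 141 133 114 115 111  76
 -66  90 139 125 119 135 162 146 191 193 131 130  62 169 135 151 120 125 114  74
 -78  88 196 141 133 136 200 223 195 168 127 158 175 142 197 136 163 133 114  87
 -90  67  65  62  62  59  53  55  56  57  57  58  60  54  62  61  59  63  80  85
```

All four teeth lie in the finds tray, the crank is on its pad, the bin is home and the rim is level, so I'm handing in.

```bash
python3 -c "
from bench import bot
print(bot.sign_off())"
```

```text
the job is handed in; nothing more can be done
None
```

I handed the job in at about 91 s; the sign-off gave no verdict. By my last checks the rim was level with the pointer to about 0.5 mm by touch, the bin was tipped out and pushed home, all four teeth were in the large finds tray, and the crank stood on its pad.

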